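# Reload a paper-tape dispenser with a sprung spindle

### The job

Reload the paper-tape dispenser for boxing chocolates: lift every tape roll up and off its rack peg and slide it onto the bare shaft of the spindle waiting in its cradle, then slide the square stop on after the last roll. Then carry the loaded spindle by its square handle to the dispenser, put its sprung tip into one cup, press the spring in so that the other end fits in behind the opposite cheek face, and release it so that it sits in both cups with all rolls and the stop still on it. Do not knock over or shove away the jar, the tray of chocolates, the tub or the blue bowl.

Things in the scene. Friction and masses are not known exactly. Their poses are not given: they have to be found in the camera images.
- rack: Fixed steel peg rack on a foot 100 x 300 mm; origin under the foot's centre. At local y -105, 0, +105 mm an 8 mm peg runs at 170 mm height from a cross bar (local x -7 to +7, top at 179 mm) towards local -x and ends at x = -66 mm in an upturned tip, top at 180 mm. A roll hangs about 35 mm out from the bar's centre line; pegs may be empty.
- roll1: Roll of kraft paper tape, 60 mm diameter, 22 mm wide, bore 26 mm, 40 g, all alike; origin at its centre, local x along its axis. Hangs by its bore on a rack peg, its centre 9 mm below the peg's axis. To clear the peg's upturned tip lift it about 12 mm (centre about 3 mm above the peg's axis), then draw it off along the peg. Two or three are present; the absent one reads None.
- roll2: Roll of kraft paper tape, 60 mm diameter, 22 mm wide, bore 26 mm, 40 g, all alike; origin at its centre, local x along its axis. Hangs by its bore on a rack peg, its centre 9 mm below the peg's axis. To clear the peg's upturned tip lift it about 12 mm (centre about 3 mm above the peg's axis), then draw it off along the peg. Two or three are present; the absent one reads None.
- roll3: Roll of kraft paper tape, 60 mm diameter, 22 mm wide, bore 26 mm, 40 g, all alike; origin at its centre, local x along its axis. Hangs by its bore on a rack peg, its centre 9 mm below the peg's axis. To clear the peg's upturned tip lift it about 12 mm (centre about 3 mm above the peg's axis), then draw it off along the peg. Two or three are present; the absent one reads None.
- cradle: Fixed cradle, foot 130 x 90 mm, with two forks that carry the spindle's handle, its axis level at 70 mm height along local x. Origin on the counter under the spindle's origin. The forks are at local x -52 to -42 and +28 to +36 mm, 45 mm wide, up to 67 mm high; between them the handle is free for the fingers.
- spindle: Spindle 238 mm long, 0.62 kg, stays level in the cradle also when loaded. Origin on its axis, local x along it (mm): nib, 12 thick, -66 to -52; square handle 26 x 26, -52 to +36; flange, 52 diameter, +36 to +42; bare shaft, 14 thick, +42 to +146; sprung round-tipped plunger, 10 thick, +146 to +172 (free end). Loaded, its centre of mass is near x = +25: grip the handle firmly near x = +8.
- plunger (a joint): How far the spindle's sprung plunger is pushed into the shaft (m): 0 out, 0.020 fully in; it takes about 3 N to start and 9 N fully in.
- nib_tip (a point): End of the spindle's plain nib, on its axis, spindle x = -66 mm.
- plunger_tip (a point): Tip of the sprung plunger, on the axis, spindle x = +172 mm when out.
- stop: Square stop block that goes on the shaft after the rolls: 28 mm long along its bore (local x), 40 mm wide (local y), 52 mm tall, white with a steel foot, 50 g. A square bore of 22 x 22 mm runs through along local x. Origin at the bore's centre, 30 mm above its underside. Starts standing upright on the counter. Grip it across its 40 mm width.
- dispenser: Fixed grey dispenser: base plate 270 x 110 x 10 mm, an upright cheek at each end, 52 mm wide, 18 mm thick, top at 110 mm. Origin under the base's centre; local x runs from cheek to cheek, +x away from the robot. The cheeks' inner faces are at local x -108 and +108 mm; each has a round cup: a blind hole 20 mm wide, 9 mm deep, axis level along local x at 80 mm height.
- far_cup (a point): Centre of the floor of the cup in the cheek at local +x (117, 0, 80 mm). The cups are alike and their floors 234 mm apart: the seated spindle, either way round, keeps its plunger 4 mm pressed in; with the plunger on one cup's floor it must be pressed in at least 13 mm for the nib to pass the other cheek's face, as when it is swung in from the side.
- near_cup (a point): Centre of the floor of the cup in the cheek at local -x (-117, 0, 80 mm), near the robot.
- jar: Bystander: jar of chocolate spread with a white lid, 72 mm diameter, 90 mm tall, origin at the centre of its underside.
- chocolates: Bystander: clear tray of gold-wrapped chocolates, 130 x 180 x 37 mm, origin at the centre of its underside.
- tub: Bystander: clear tub of chopped nuts, 90 x 110 x 60 mm, origin at the centre of its underside.
- mould: Bystander: blue plastic bowl mould, 120 mm diameter, 50 mm tall, origin at the centre of its underside.
Things that resemble listed ones, but are neither listed nor needed, are in the scene too. What is shaped like the spindle but yellow is not meant. Leave any pink look-alike of the roll2 alone.

How it is judged:
By the outcome, as a careful person would: the job done as asked, in the order asked, and still so for the second after the job is handed in, with the robot touching nothing.
Of roll1, roll2, roll3 only 2 to 3 are there at a start; the rules pass over those that are not, and their reading is None.
At some moment in a run one of stop may be knocked a few centimetres aside while the robot is not near it.
It also fails if it takes over 208 s, if anything falls off the work surface, if the arm or the gripper's body presses on something with over 40 N, if the wrist force passes 120 N, or if a joint passes its speed limit or range.

### The arm

A 6-joint arm with a two-finger parallel gripper is mounted at the origin on the work surface. World frame = base frame: x ahead of the robot, y to its left, z up, the work surface at z = 0. Lengths are in m, angles in rad, forces in N, time in s.
With the tool pointing down it reaches from about 0.325 to 0.9 m from the base axis. Payload 6.1 kg.
Tool frame: the origin (TCP) lies at the very end of the fingers, on their centre line; the grasp point (between the pads) lies 19 mm behind it; y points along the fingers, z is the direction in which the jaws open and shut, and the axes are right-handed (so a half turn about y gives the same grasp; the last joint's range is limited). The gripper opens to 87 mm and grips with 3 to 60 N. Pads are 19 mm wide; open, the fingers measure 117 mm over their backs; the gripper's body (75 mm by 190 mm) begins 51 mm behind the grasp point.
Start: joints at [-1.259, 0.22, 1.526, -0, 1.395, -0.126], TCP at [0.265, -0.566, 0.223] pointing down, gripper open.
Joint ranges: [-2.98, 2.98], [-0.91, 2.08], [0.09, 2.57], [-1.24, 4.39], [0.2, 2.65], [-2.68, 2.68]. Speed limits (rad/s): [2.57, 2.57, 3.01, 3.14, 3.14, 3.14].

### API

Orientations are given as a unit quaternion [x, y, z, w].
In Python, from station import manip gives the robot as it stands. The module is installed in compiled form; this text tells all that it offers.
- The arm moves only by the tool jog_arm, never from a script. Its argument "plan" is one flat list of numbers, 5 for each row, row after row: the finger opening in m, from 0 to 0.087, then the shift along the tool's x, y, z in m, then the turn about the tool's y in rad. In form: [fingers, x, y, z, twist, fingers, x, y, z, twist, ...]. A call has 1 to 20 rows; each row is the pose to reach, as a shift and turn from the pose commanded when the call began, along the tool's axes at that moment; what a row does not reach only later rows make up. A row lasts 1/12 s, in which the tool goes at most 41.7 mm and 7.16 degrees, less where a joint would pass 70% of its speed; a pose out of reach is approached as far as the arm can. A call with a gripper value outside its range is refused whole. The fingers move at their own pace and stop on an object; "newtons" is the grip in N (left out, the last holds). Time passes only in rows, so rows that repeat a pose let the fingers close. It gives the time, the measured TCP pose, the force and the opening at its end, in the units of the state.
- manip.read_state(): the state, without advancing time (a new reading comes with each control period).
- manip.snapshot(name): name is "scene" or "side" or "wrist"; returns the picture (400x640x3 uint8, red, green, blue); there is no depth.
- manip.get_calibration(name): a dict with "fx", "fy", "cx", "cy" (pixels), "extrinsics" (4x4, takes a point from camera to world coordinates). Camera axes: x right, y down, z forward; pixel columns grow to the right and rows downward; lengths in m; the calibration is good to about 2 mm. A picture is of the moment at which its call begins: read the wrist's pose just before it. get_calibration takes no time and is no camera call; for the wrist camera it gives the pose at the moment of the call.
- manip.hand_in(): hands the job in, once; it reports no verdict.
The state is a dict: "clock": time; "joint_positions": joint angles; "dq": joint speeds; "tau": joint torques, N m; "tcp_pos": TCP position; "tcp_rot": TCP orientation; "wrist_force": force on the tool from outside, world axes, zero at the start; "moment": the same for the moment, N m; "opening": opening from 0.0 (shut) to 1.0 (fully open).
Only numpy, scipy, OpenCV 4.12 (cv2) and the standard library are available. Lean on these libraries where they do the work, as an engineer would, in place of code of your own. Each camera call takes 0.05 s, during which the arm holds its last target. There are 200 camera calls.

## Working session

There is one attempt and no reset: what is moved stays moved. The work goes in short steps, Python scripts to look and compute and a tool call to move; the robot and the scene stay as the last step left them, time stands still between calls to the robot, and variables do not carry over. Pictures are saved under pics/ and viewed, about 12 in all and at most 16, crops included, and the job is handed in when it is done.

Besides the shell and the picture viewer there is one more tool, called after ">>>" as name(argument=value, ...) on one line, values as JSON. jog_arm: Moves the arm, as the interface text tells. Its arguments: {"type":"object","properties":{"plan":{"type":"array","items":{"type":"number"}},"newtons":{"type":"number"}},"required":["plan"]}

```bash
mkdir -p pics; cat > h.py <<'E'
import numpy as np, cv2
from station import manip
from scipy.spatial.transform import Rotation as R
def snap(n,f):
    c=manip.get_calibration(n); im=manip.snapshot(n); cv2.imwrite('pics/'+f+'.png',cv2.cvtColor(im,cv2.COLOR_RGB2BGR)); np.save('pics/'+f+'.npy',c['extrinsics']); return im,c
def ray(c,u,v):
    E=np.array(c['extrinsics']); d=E[:3,:3]@np.array([(u-c['cx'])/c['fx'],(v-c['cy'])/c['fy'],1]); return E[:3,3],d/np.linalg.norm(d)
def onz(c,u,v,z):
    o,d=ray(c,u,v); return o+d*(z-o[2])/d[2]
def tri(c1,p1,c2,p2):
    o1,d1=ray(c1,*p1);o2,d2=ray(c2,*p2)
    t=np.linalg.lstsq(np.c_[d1,-d2],o2-o1,rcond=None)[0]
    a=o1+d1*t[0];b=o2+d2*t[1]; return (a+b)/2,np.linalg.norm(a-b)
def proj(c,p):
    E=np.linalg.inv(np.array(c['extrinsics'])); q=E[:3,:3]@np.array(p)+E[:3,3]; return np.array([c['fx']*q[0]/q[2]+c['cx'],c['fy']*q[1]/q[2]+c['cy']])
def st():
    s=manip.read_state(); print(round(s['clock'],2),np.round(s['tcp_pos'],4),np.round(R.from_quat(s['tcp_rot']).as_matrix(),3).tolist(),np.round(s['wrist_force'],1),round(s['opening'],3),np.round(s['joint_positions'],3)); return s
E
python3 - <<'E'
from h import *
st()
for n in('scene','side','wrist'):
    im,c=snap(n,n+'0'); print(n,c['fx'],c['cx'],c['cy'],np.round(c['extrinsics'],3).tolist())
E
```

```text
0.0 [ 0.2648 -0.5655  0.2214] [[-0.906, -0.001, 0.424], [-0.424, 0.002, -0.906], [-0.0, -1.0, -0.002]] [ 0.6  0.2 -0.8] 1.002 [-1.259  0.221  1.528  0.     1.395 -0.126]
scene 374.9242011972245 315.04504819936415 196.50836197519638 [[-0.302, 0.51, -0.805, 1.469], [0.953, 0.146, -0.265, 0.234], [-0.017, -0.848, -0.53, 0.778], [0.0, 0.0, 0.0, 1.0]]
side 377.2879471444988 321.18366450543397 200.0465824288034 [[-0.87, -0.307, 0.386, 0.057], [-0.493, 0.571, -0.656, 0.71], [-0.019, -0.761, -0.648, 0.894], [0.0, 0.0, 0.0, 1.0]]
wrist 330.1126748247877 321.5013062844496 201.8154433693044 [[0.424, -0.873, -0.241, 0.33], [-0.906, -0.409, -0.11, -0.534], [-0.003, 0.265, -0.964, 0.384], [0.0, 0.0, 0.0, 1.0]]
```

View pics/scene0.png

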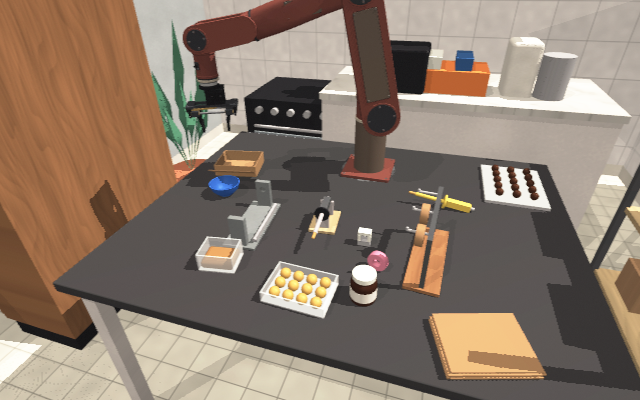

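View pics/side0.png

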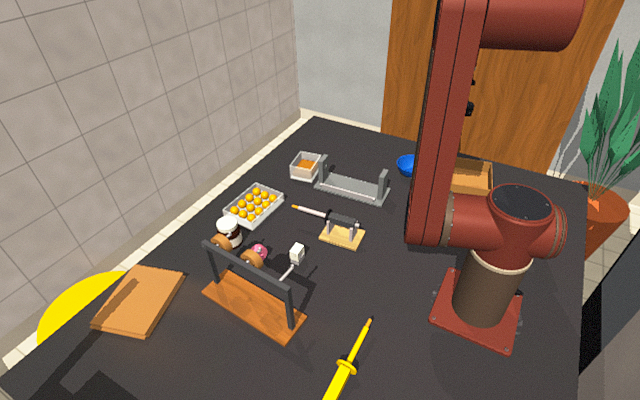

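```bash
python3 - <<'E'
import cv2
a=cv2.imread('pics/scene0.png')[175:310,200:460]; cv2.imwrite('pics/a.png',cv2.resize(a,None,fx=3,fy=3,interpolation=cv2.INTER_CUBIC))
a=cv2.imread('pics/side0.png')[145:345,195:400]; cv2.imwrite('pics/b.png',cv2.resize(a,None,fx=3,fy=3,interpolation=cv2.INTER_CUBIC))
E
```

```text
(no output)
```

View pics/a.png

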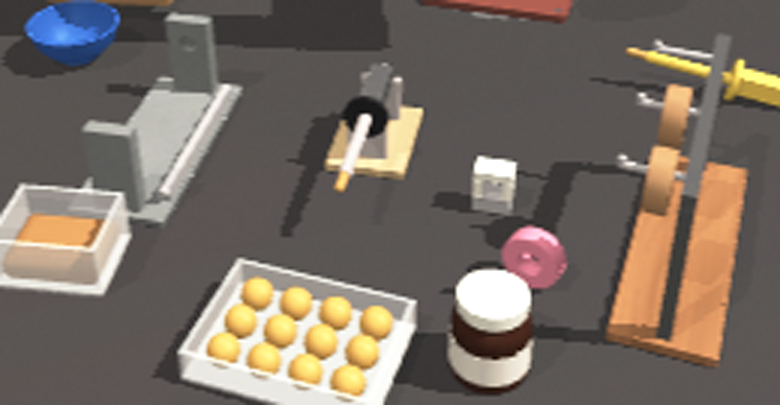

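View pics/b.png

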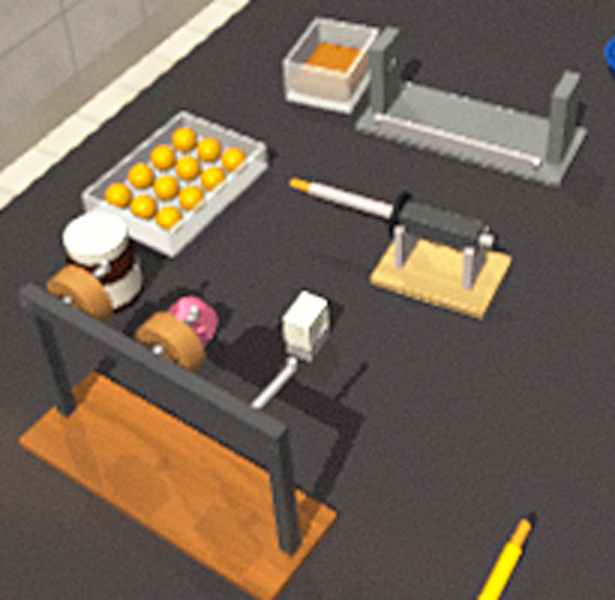

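```bash
python3 - <<'E'
from h import *
S=manip.get_calibration('scene');D=manip.get_calibration('side')
a=lambda u,v:(200+u/3-.33,175+v/3-.33)
b=lambda u,v:(195+u/3-.33,145+v/3-.33)
p=lambda n,q:print(n,np.round(q,4))
for t in((655,45),(640,97),(622,160)): p('pegtip',onz(S,*a(*t),.18))
for t in((27,292),(283,432)): p('bar',onz(D,*b(*t),.179))
for n,t,u in(('plg',(342,186),(293,183)),('flange',(365,115),(403,213))):
    p(n,np.r_[tri(S,a(*t),D,b(*u))]if 0 else np.hstack(tri(S,a(*t),D,b(*u)))); p(n,onz(D,*b(*u),.07));p(n,onz(S,*a(*t),.07))
p('nib',onz(D,*b(490,238),.07))
for t in((78,378),(340,515)): pass
for t in((22,440),(268,595),(335,515),(97,375)): p('rfoot',onz(D,*b(*t),.012))
for t in((610,335),(718,360),(745,168)): p('rfootS',onz(S,*a(*t),.012))
for t in((330,172),(402,177),(422,110)): p('cradfoot',onz(S,*a(*t),.005))
for t in((372,280),(480,316),(512,262)): p('cradfootD',onz(D,*b(*t),.005))
for t in((170,18),(212,18),(88,124),(138,127)): p('cheektopS',onz(S,*a(*t),.11))
for t in((375,38),(398,30),(558,78),(580,75)): p('cheektopD',onz(D,*b(*t),.11))
for t in((240,88),(160,218)): p('dispbaseS',onz(S,*a(*t),.01))
for t in((358,122),(556,180),(585,138)): p('dispbaseD',onz(D,*b(*t),.01))
for t in((478,160),(516,160),(515,178),(475,178)): p('stoptopS',onz(S,*a(*t),.052))
for t in((308,293),(327,300),(312,330),(285,320)): p('stoptopD',onz(D,*b(*t),.052))
E
```

```text
pegtip [0.4356 0.2269 0.18  ]
pegtip [0.5372 0.221  0.18  ]
pegtip [0.6428 0.215  0.18  ]
bar [0.6699 0.2784 0.179 ]
bar [0.3937 0.2944 0.179 ]
plg [ 0.6173 -0.0528  0.0719  0.0019]
plg [ 0.6184 -0.0533  0.07  ]
plg [ 0.6141 -0.0545  0.07  ]
flange [ 0.4877 -0.068   0.0708  0.0007]
flange [ 0.4881 -0.0683  0.07  ]
flange [ 0.4862 -0.0687  0.07  ]
nib [ 0.39   -0.0778  0.07  ]
rfoot [0.6833 0.3236 0.012 ]
rfoot [0.3928 0.341  0.012 ]
rfoot [0.3831 0.2495 0.012 ]
rfoot [0.6723 0.2291 0.012 ]
rfootS [0.6855 0.2271 0.012 ]
rfootS [0.6888 0.323  0.012 ]
rfootS [0.3877 0.3415 0.012 ]
cradfoot [ 0.5152 -0.1017  0.005 ]
cradfoot [ 0.5013 -0.0216  0.005 ]
cradfoot [ 0.3664 -0.033   0.005 ]
cradfootD [ 0.5004 -0.0201  0.005 ]
cradfootD [ 0.3752 -0.029   0.005 ]
cradfootD [ 0.3788 -0.1172  0.005 ]
cheektopS [ 0.4096 -0.3375  0.11  ]
cheektopS [ 0.3956 -0.2884  0.11  ]
cheektopS [ 0.6377 -0.324   0.11  ]
cheektopS [ 0.628  -0.2712  0.11  ]
cheektopD [ 0.6495 -0.2922  0.11  ]
cheektopD [ 0.633 -0.321  0.11 ]
cheektopD [ 0.4191 -0.3203  0.11  ]
cheektopD [ 0.3987 -0.3379  0.11  ]
dispbaseS [ 0.3894 -0.2618  0.01  ]
dispbaseS [ 0.6482 -0.248   0.01  ]
dispbaseD [ 0.6504 -0.2462  0.01  ]
dispbaseD [ 0.3879 -0.2612  0.01  ]
dispbaseD [ 0.3872 -0.3511  0.01  ]
stoptopS [0.5088 0.0641 0.052 ]
stoptopS [0.4975 0.103  0.052 ]
stoptopS [0.5287 0.1076 0.052 ]
stoptopS [0.5404 0.0676 0.052 ]
stoptopD [0.525  0.0653 0.052 ]
stoptopD [0.503  0.0643 0.052 ]
stoptopD [0.495  0.1054 0.052 ]
stoptopD [0.5255 0.1071 0.052 ]
```

```bash
cat >> h.py <<'E'
def to(x,y,z,jaw):
    s=manip.read_state(); M=R.from_quat(s['tcp_rot']).as_matrix(); d=M.T@(np.array([x,y,z])-s['tcp_pos'])
    cur=np.degrees(np.arctan2(M[1,2],M[0,2])); tw=-np.radians((jaw-cur+180)%360-180)
    print('shift',np.round(d,4),'twist',round(tw,4),'len',round(np.linalg.norm(d),3),'rows',int(max(np.ceil(np.linalg.norm(d)/.0417),np.ceil(abs(tw)/.125))))
E
python3 -c "
from h import *
to(.53,-.065,.30,-84.5)"
```

```text
shift [-0.4524 -0.0777 -0.3411] twist 0.3417 len 0.572 rows 14
```

>>> jog_arm(plan=[0.087,0,-0.078,0,0,0.087,0,-0.078,0,0,0.087,-0.452,-0.078,-0.341,0.342,0.087,-0.452,-0.078,-0.341,0.342,0.087,-0.452,-0.078,-0.341,0.342,0.087,-0.452,-0.078,-0.341,0.342,0.087,-0.452,-0.078,-0.341,0.342,0.087,-0.452,-0.078,-0.341,0.342,0.087,-0.452,-0.078,-0.341,0.342,0.087,-0.452,-0.078,-0.341,0.342,0.087,-0.452,-0.078,-0.341,0.342,0.087,-0.452,-0.078,-0.341,0.342,0.087,-0.452,-0.078,-0.341,0.342,0.087,-0.452,-0.078,-0.341,0.342,0.087,-0.452,-0.078,-0.341,0.342,0.087,-0.452,-0.078,-0.341,0.342,0.087,-0.452,-0.078,-0.341,0.342,0.087,-0.452,-0.078,-0.341,0.342,0.087,-0.452,-0.078,-0.341,0.342,0.087,-0.452,-0.078,-0.341,0.342])

```text
clock: 1.82
tcp_pos: [0.5293, -0.0667, 0.3004]
tcp_rot: [0.034, -0.706, 0.706, -0.033]
wrist_force: [-0.2, 0.6, -0.4]
opening: 1.002
```

```bash
python3 -c "
from h import *
st(); snap('wrist','w1')
to(.539,.2,.30,-3.3)"
```

```text
1.82 [ 0.5293 -0.0667  0.3004] [[-0.996, -0.0, 0.094], [-0.094, -0.0, -0.996], [0.001, -1.0, 0.0]] [-0.2  0.6 -0.4] 1.002 [-0.273 -0.04   1.661 -0.     1.522  1.203]
shift [-0.0347  0.0004 -0.2647] twist -1.4193 len 0.267 rows 12
```

View pics/w1.png

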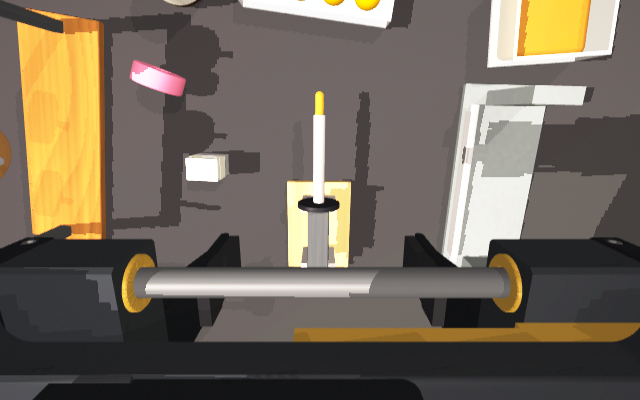

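```bash
python3 - <<'E'
from h import *
c=manip.get_calibration('wrist'); p=lambda n,u,v,z:print(n,np.round(onz(c,u,v,z),4))
p('tip',320,92,.07);p('shaft145',319.5,115,.07);p('flange',319,203,.07);p('handle',318,262,.083);p('handle220',318,220,.083)
p('footL',287.5,181,.01);p('footR',351,181,.01);p('footLb',288,262,.01)
for u,v in((187,157),(217,153),(221,180),(190,181)): p('stop',u,v,.052)
p('dispbase TL',463,84,.01)
p('far cheek inner bottom',585,103,.11);p('cheekTL',464,85,.11);p('cheekBL',461,104,.11)
E
```

```text
tip [ 0.6209 -0.055   0.07  ]
shaft145 [ 0.5958 -0.0567  0.07  ]
flange [ 0.4911 -0.0658  0.07  ]
handle [ 0.4179 -0.0713  0.083 ]
handle220 [ 0.4733 -0.0663  0.083 ]
footL [ 0.502  -0.0201  0.01  ]
footR [ 0.5103 -0.1085  0.01  ]
footLb [ 0.3786 -0.029   0.01  ]
stop [0.5299 0.1029 0.052 ]
stop [0.5383 0.0658 0.052 ]
stop [0.5046 0.0604 0.052 ]
stop [0.4996 0.0995 0.052 ]
dispbase TL [ 0.6511 -0.2379  0.01  ]
far cheek inner bottom [ 0.6335 -0.3264  0.11  ]
cheekTL [ 0.6391 -0.1995  0.11  ]
cheekBL [ 0.6207 -0.2003  0.11  ]
```

>>> jog_arm(plan=[0.087,-0.035,0,-0.265,-1.419,0.087,-0.035,0,-0.265,-1.419,0.087,-0.035,0,-0.265,-1.419,0.087,-0.035,0,-0.265,-1.419,0.087,-0.035,0,-0.265,-1.419,0.087,-0.035,0,-0.265,-1.419,0.087,-0.035,0,-0.265,-1.419,0.087,-0.035,0,-0.265,-1.419,0.087,-0.035,0,-0.265,-1.419,0.087,-0.035,0,-0.265,-1.419,0.087,-0.035,0,-0.265,-1.419,0.087,-0.035,0,-0.265,-1.419,0.087,-0.035,0,-0.265,-1.419,0.087,-0.035,0,-0.265,-1.419,0.087,-0.035,0,-0.265,-1.419,0.087,-0.035,0,-0.265,-1.419])

```text
clock: 3.2
tcp_pos: [0.5394, 0.2011, 0.3006]
tcp_rot: [0.485, -0.514, 0.514, -0.485]
wrist_force: [0.6, -0.1, 0.0]
opening: 0.998
```

```bash
python3 -c "
from h import *
st(); snap('wrist','w2')"
```

```text
3.2 [0.5394 0.2011 0.3006] [[-0.058, 0.0, 0.998], [-0.998, -0.0, -0.058], [-0.0, -1.0, 0.0]] [ 0.6 -0.1  0. ] 0.998 [ 0.22   0.062  1.556 -0.     1.523  0.278]
```

View pics/w2.png

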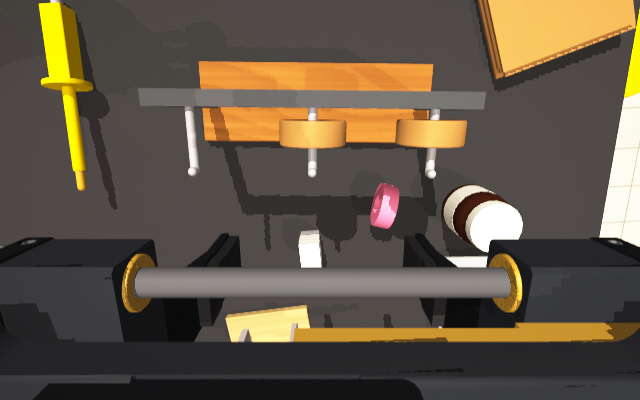

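```bash
python3 - <<'E'
from h import *
c=manip.get_calibration('wrist'); p=lambda n,u,v,z:print(n,np.round(onz(c,u,v,z),4))
p('tip0',193,171,.18);p('tip1',312,173,.18);p('tip2',431,174,.18)
p('barL',139,98,.179);p('barR',485,101,.179)
p('roll1 top back',312.5,121,.191);p('L',279,134,.161);p('R',346,134,.161)
p('roll2 top back',432,121,.191);p('L',397,134,.161);p('R',466,134,.161)
to(.5375,.246,.141,-3.3)
E
```

```text
tip0 [0.4286 0.2313 0.18  ]
tip1 [0.5314 0.2236 0.18  ]
tip2 [0.6345 0.2167 0.18  ]
barL [0.3937 0.2939 0.179 ]
barR [0.6774 0.275  0.179 ]
roll1 top back [0.535  0.2676 0.191 ]
L [0.5034 0.2573 0.161 ]
R [0.5634 0.2538 0.161 ]
roll2 top back [0.6305 0.2621 0.191 ]
L [0.6091 0.2511 0.161 ]
R [0.671  0.2475 0.161 ]
shift [-0.0446  0.1596 -0.0044] twist 0.0001 len 0.166 rows 4
```

```bash
python3 -c "
from h import *
to(.535,.2545,.142,-3.9)"
```

```text
shift [-0.053   0.1586 -0.0074] twist 0.0106 len 0.167 rows 5
```

>>> jog_arm(plan=[0.087,-0.053,0,-0.0074,0.0106,0.087,-0.053,0,-0.0074,0.0106,0.087,-0.053,0.159,-0.0074,0.0106,0.087,-0.053,0.159,-0.0074,0.0106,0.087,-0.053,0.159,-0.0074,0.0106,0.087,-0.053,0.159,-0.0074,0.0106,0.087,-0.053,0.159,-0.0074,0.0106,0.05,-0.053,0.159,-0.0074,0.0106,0.05,-0.053,0.159,-0.0074,0.0106,0.05,-0.053,0.159,-0.0074,0.0106,0.05,-0.053,0.159,-0.0074,0.0106,0.05,-0.053,0.159,-0.0074,0.0106,0.05,-0.053,0.159,-0.0074,0.0106,0.05,-0.053,0.159,-0.0074,0.0106], newtons=15)

```text
clock: 4.42
tcp_pos: [0.5363, 0.2553, 0.1439]
tcp_rot: [0.482, -0.516, 0.517, -0.484]
wrist_force: [-0.7, -0.1, 6.4]
opening: 0.694
```

```bash
python3 -c "
from h import *
st()"
```

```text
4.42 [0.5363 0.2553 0.1439] [[-0.067, 0.004, 0.998], [-0.998, 0.001, -0.067], [-0.002, -1.0, 0.004]] [-0.7 -0.1  6.4] 0.694 [0.312 0.211 1.69  0.    1.237 0.378]
```

>>> jog_arm(plan=[0.05,0,-0.006,0,0,0.05,0,-0.012,0,0,0.05,0,-0.012,0,0,0.05,0,-0.012,0,0])

```text
clock: 4.75
tcp_pos: [0.5351, 0.255, 0.1541]
tcp_rot: [0.483, -0.516, 0.517, -0.483]
wrist_force: [0.4, 0.8, -0.3]
opening: 0.693
```

```bash
python3 -c "
from h import *
st()"
```

```text
4.75 [0.5351 0.255  0.1541] [[-0.067, 0.001, 0.998], [-0.998, 0.0, -0.067], [-0.0, -1.0, 0.001]] [ 0.4  0.8 -0.3] 0.693 [0.312 0.2   1.682 0.    1.258 0.378]
```

>>> jog_arm(plan=[0.05,0,-0.0015,0,0,0.05,0.01,-0.0015,0,0,0.05,0.02,-0.0015,0,0,0.05,0.03,-0.0015,0,0,0.05,0.04,-0.0015,0,0,0.05,0.05,-0.0015,0,0,0.05,0.06,-0.0015,0,0,0.05,0.08,-0.0015,0,0,0.05,0.1,-0.0015,0,0,0.05,0.1,-0.1,0,0,0.05,0.1,-0.1,0,0,0.05,0.1,-0.1,0,0,0.05,0.1,-0.1,0,0])

```text
clock: 5.83
tcp_pos: [0.5312, 0.1546, 0.2598]
tcp_rot: [0.48, -0.515, 0.519, -0.486]
wrist_force: [0.6, -0.0, -0.4]
opening: 0.696
```

```bash
python3 -c "
from h import *
st(); snap('wrist','w3')
to(.68,-.0492,.25,-85.3)"
```

```text
5.83 [0.5312 0.1546 0.2598] [[-0.067, 0.01, 0.998], [-0.998, 0.001, -0.067], [-0.002, -1.0, 0.01]] [ 0.6 -0.  -0.4] 0.696 [0.141 0.017 1.678 0.    1.436 0.208]
shift [0.1932 0.0073 0.1635] twist 1.4214 len 0.253 rows 12
```

View pics/w3.png

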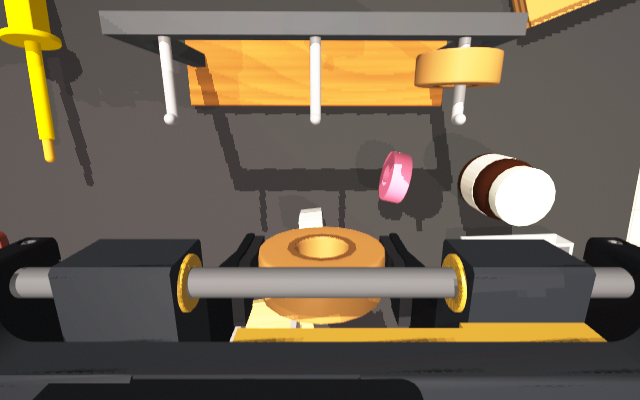

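```bash
python3 - <<'E'
from h import *
s=manip.read_state(); M=R.from_quat(s['tcp_rot']).as_matrix(); c=manip.get_calibration('wrist')
for ang in (-15,-8,0,8,15,30):
  a=np.radians(ang); ax=np.cos(a)*-M[:,0]+np.sin(a)*-M[:,1]; up=-np.sin(a)*-M[:,0]+np.cos(a)*-M[:,1]
  g=s['tcp_pos']-.019*M[:,1]-np.array([0,0,.001]); f=g+.011*ax
  print(ang,[np.round(proj(c,f+r*up)).astype(int).tolist() for r in(.03,.013,-.013)],[np.round(proj(c,f+M[:,2]*r)).astype(int).tolist() for r in(-.03,.03)])
E
```

```text
-15 [[324, 258], [324, 251], [323, 244]] [[261, 247], [386, 247]]
-8 [[324, 268], [324, 256], [323, 241]] [[261, 248], [387, 248]]
0 [[324, 280], [324, 261], [323, 239]] [[260, 249], [387, 249]]
8 [[324, 292], [324, 266], [323, 237]] [[259, 250], [388, 250]]
15 [[324, 302], [324, 271], [323, 235]] [[259, 252], [388, 252]]
30 [[324, 320], [324, 282], [324, 234]] [[258, 257], [389, 257]]
```

```bash
python3 -c "
from h import *
to(.655,-.0516,.20,-85.3)"
```

```text
shift [0.1973 0.0572 0.1385] twist 1.4214 len 0.248 rows 12
```

>>> jog_arm(plan=[0.05,0.197,0.057,0.138,1.421,0.05,0.197,0.057,0.138,1.421,0.05,0.197,0.057,0.138,1.421,0.05,0.197,0.057,0.138,1.421,0.05,0.197,0.057,0.138,1.421,0.05,0.197,0.057,0.138,1.421,0.05,0.197,0.057,0.138,1.421,0.05,0.197,0.057,0.138,1.421,0.05,0.197,0.057,0.138,1.421,0.05,0.197,0.057,0.138,1.421,0.05,0.197,0.057,0.138,1.421,0.05,0.197,0.057,0.138,1.421,0.05,0.197,0.057,0.138,1.421,0.05,0.197,0.057,0.138,1.421,0.05,0.197,0.057,0.138,1.421])

```text
clock: 7.13
tcp_pos: [0.652, -0.0507, 0.1953]
tcp_rot: [-0.031, 0.707, -0.706, 0.029]
wrist_force: [0.2, -0.9, 0.2]
opening: 0.694
```

```bash
python3 -c "
from h import *
st(); to(.655,-.0516,.052,-85.3)"
```

```text
7.13 [ 0.652  -0.0507  0.1953] [[-0.996, -0.002, 0.085], [-0.085, 0.0, -0.996], [0.002, -1.0, -0.001]] [ 0.2 -0.9  0.2] 0.694 [-0.198  0.309  1.472 -0.     1.363  1.288]
shift [-0.0032  0.1433  0.0012] twist 0.0027 len 0.143 rows 4
```

>>> jog_arm(plan=[0.05,-0.003,0.04,0.001,0.003,0.05,-0.003,0.08,0.001,0.003,0.05,-0.003,0.12,0.001,0.003,0.05,-0.003,0.143,0.001,0.003,0.05,-0.003,0.143,0.001,0.003,0.05,-0.003,0.143,0.001,0.003,0.05,-0.003,0.143,0.001,0.003])

```text
clock: 7.72
tcp_pos: [0.6573, -0.0517, 0.0556]
tcp_rot: [0.028, -0.706, 0.707, -0.03]
wrist_force: [1.5, 0.1, 0.7]
opening: 0.695
```

```bash
python3 -c "
from h import *
st(); to(.655,-.0516,.052,-85.3);to(.5025,-.0643,.052,-85.3)
im,c=snap('wrist','w4'); c1=manip.get_calibration('scene'); im=snap('scene','s4')
a=cv2.imread('pics/w4.png')[180:330,220:430];b=cv2.imread('pics/s4.png')[160:285,240:415]
cv2.imwrite('pics/ws4.png',np.vstack([cv2.resize(a,(525,375*525//525)),cv2.resize(b,(525,225))]) if 0 else np.hstack([cv2.resize(a,(399,285)),cv2.resize(b,(399,285))]))
"
```

```text
7.72 [ 0.6573 -0.0517  0.0556] [[-0.997, 0.003, 0.081], [-0.081, -0.001, -0.997], [-0.003, -1.0, 0.001]] [1.5 0.1 0.7] 0.695 [-0.198  0.456  1.558  0.     1.124  1.292]
shift [ 0.0023  0.0036 -0.0003] twist -0.0013 len 0.004 rows 1
shift [1.554e-01 3.200e-03 1.000e-04] twist -0.0013 len 0.155 rows 4
```

View pics/ws4.png

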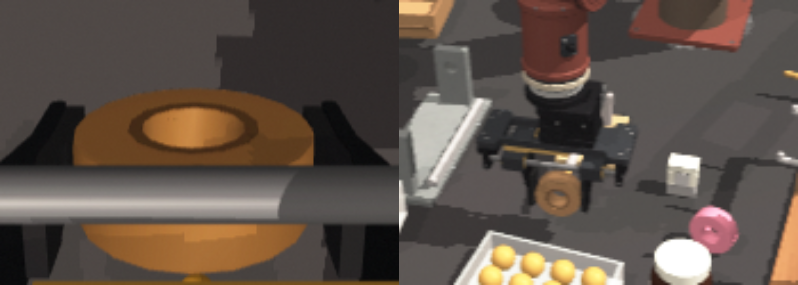

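```bash
python3 -c "
from h import *
st(); to(.655,-.0516,.052,-85.3);to(.5025,-.0643,.052,-85.3)
c=manip.get_calibration('scene')
for z in(.065,.070,.075):print(proj(c,(.668,-.0507,z)))
im=cv2.imread('pics/s4.png')[225:265,290:330];cv2.imwrite('pics/z.png',cv2.resize(im,(400,400),interpolation=cv2.INTER_CUBIC))
"
```

```text
7.82 [ 0.6582 -0.0519  0.0569] [[-0.997, 0.005, 0.08], [-0.08, -0.001, -0.997], [-0.005, -1.0, 0.001]] [ 0.8  0.9 -0.3] 0.694 [-0.198  0.455  1.557 -0.     1.124  1.292]
shift [ 0.0032  0.0049 -0.0005] twist -0.0015 len 0.006 rows 1
shift [ 0.1562  0.0041 -0.0002] twist -0.0015 len 0.156 rows 4
[309.33448832 249.22778797]
[309.29086402 247.90490294]
[309.24702813 246.57560163]
```

View pics/z.png

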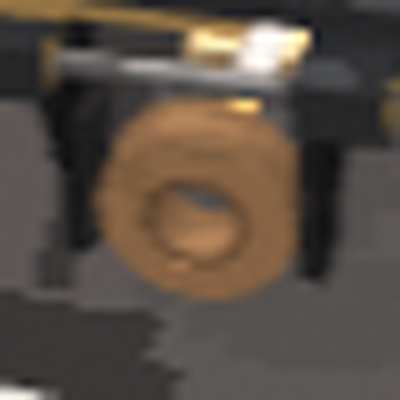

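>>> jog_arm(plan=[0.05,0,0.006,0,0,0.05,0,0.006,0,0,0.05,0,0.006,0,0,0.05,0.012,0.006,0,0,0.05,0.024,0.006,0,0,0.05,0.036,0.006,0,0,0.05,0.048,0.006,0,0,0.05,0.06,0.006,0,0,0.05,0.06,0.006,0,0])

```text
clock: 8.57
tcp_pos: [0.5941, -0.0561, 0.0474]
tcp_rot: [-0.029, 0.707, -0.706, 0.028]
wrist_force: [0.8, 0.3, -0.3]
opening: 0.692
```

```bash
python3 -c "
from h import *
st()"
```

```text
8.57 [ 0.5941 -0.0561  0.0474] [[-0.997, -0.002, 0.08], [-0.08, 0.0, -0.997], [0.002, -1.0, -0.0]] [ 0.8  0.3 -0.3] 0.692 [-0.226  0.34   1.733 -0.     1.071  1.265]
```

>>> jog_arm(plan=[0.05,0.012,0,0,0,0.05,0.024,0,0,0,0.05,0.036,0,0,0,0.05,0.048,0,0,0,0.05,0.06,0,0,0,0.05,0.07,0,0,0,0.05,0.08,0,0,0,0.05,0.088,0,0,0,0.05,0.093,0,0,0,0.05,0.093,0,0,0,0.05,0.093,0,0,0,0.05,0.093,0,0,0])

```text
clock: 9.57
tcp_pos: [0.5044, -0.0637, 0.0482]
tcp_rot: [0.028, -0.706, 0.707, -0.029]
wrist_force: [2.6, 0.8, -0.1]
opening: 0.693
```

```bash
python3 -c "
from h import *
snap('scene','x');st()"
```

```text
9.62 [ 0.5045 -0.0637  0.0482] [[-0.997, 0.002, 0.08], [-0.08, -0.0, -0.997], [-0.002, -1.0, 0.0]] [3.3 1.1 1.2] 0.698 [-0.281  0.145  1.968  0.     1.027  1.209]
```

>>> jog_arm(plan=[0.087,0,0,0,0,0.087,0,0,0,0,0.087,0,0,0,0,0.087,0,0,0,0,0.087,0,-0.04,0,0,0.087,0,-0.08,0,0,0.087,0,-0.12,0,0,0.087,0,-0.16,0,0,0.087,0,-0.2,0,0,0.087,0,-0.235,0,0,0.087,0,-0.235,0,0,0.087,0,-0.235,0,0])

```text
clock: 10.62
tcp_pos: [0.5046, -0.0641, 0.2853]
tcp_rot: [0.027, -0.706, 0.707, -0.03]
wrist_force: [0.6, 0.3, -0.8]
opening: 1.001
```

```bash
python3 -c "
from h import *
snap('wrist','w5');st();to(.640,.2485,.28,-3.9)
snap('scene','s5')
a=cv2.imread('pics/w5.png')[0:240,:];b=cv2.imread('pics/s5.png')[160:310,230:470]
cv2.imwrite('pics/ws5.png',np.vstack([a,cv2.resize(b,(640,400))[:340]]))
"
```

```text
10.67 [ 0.5034 -0.0638  0.2828] [[-0.997, 0.001, 0.08], [-0.08, -0.0, -0.997], [-0.001, -1.0, 0.0]] [ 0.2  0.4 -0.6] 1.004 [-0.281 -0.1    1.749 -0.     1.491  1.209]
shift [-0.1612  0.0028 -0.3003] twist -1.4226 len 0.341 rows 12
```

View pics/ws5.png

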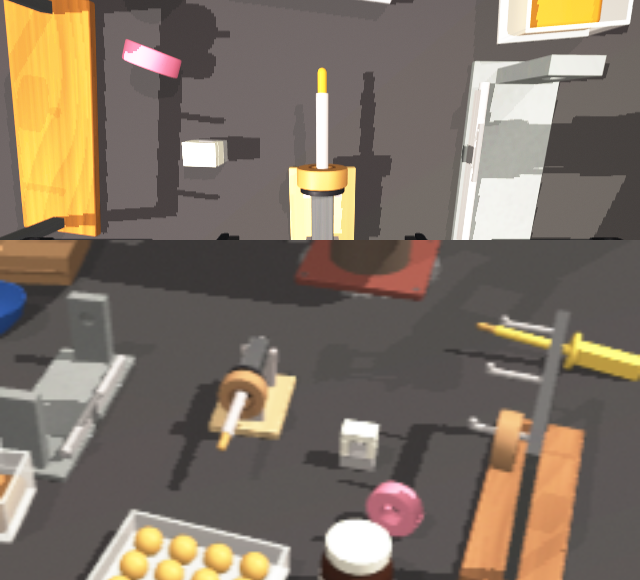

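>>> jog_arm(plan=[0.087,-0.161,0.003,-0.3,-1.423,0.087,-0.161,0.003,-0.3,-1.423,0.087,-0.161,0.003,-0.3,-1.423,0.087,-0.161,0.003,-0.3,-1.423,0.087,-0.161,0.003,-0.3,-1.423,0.087,-0.161,0.003,-0.3,-1.423,0.087,-0.161,0.003,-0.3,-1.423,0.087,-0.161,0.003,-0.3,-1.423,0.087,-0.161,0.003,-0.3,-1.423,0.087,-0.161,0.003,-0.3,-1.423,0.087,-0.161,0.003,-0.3,-1.423,0.087,-0.161,0.003,-0.3,-1.423,0.087,-0.161,0.003,-0.3,-1.423,0.087,-0.161,0.003,-0.3,-1.423,0.087,-0.161,0.003,-0.3,-1.423,0.087,-0.161,0.003,-0.3,-1.423])

```text
clock: 12.05
tcp_pos: [0.6395, 0.248, 0.2787]
tcp_rot: [-0.483, 0.517, -0.517, 0.482]
wrist_force: [-0.7, -0.3, 0.4]
opening: 1.0
```

```bash
python3 -c "
from h import *
snap('scene','x');st();to(.640,.2485,.142,-3.9)
"
```

```text
12.1 [0.6396 0.2481 0.279 ] [[-0.069, -0.001, 0.998], [-0.998, -0.0, -0.069], [0.0, -1.0, -0.001]] [-0.1 -0.7 -0.3] 0.999 [0.255 0.339 1.277 0.    1.526 0.324]
shift [-0.0005  0.137   0.0005] twist -0.0008 len 0.137 rows 4
```

>>> jog_arm(plan=[0.087,0,0.04,0,0,0.087,0,0.08,0,0,0.087,0,0.12,0,0,0.087,0,0.137,0,0,0.087,0,0.137,0,0,0.05,0,0.137,0,0,0.05,0,0.137,0,0,0.05,0,0.137,0,0,0.05,0,0.137,0,0,0.05,0,0.137,0,0,0.05,0,0.137,0,0,0.05,0,0.137,0,0,0.05,0,0.131,0,0,0.05,0,0.125,0,0,0.05,0,0.125,0,0,0.05,0,0.125,0,0,0.05,0,0.125,0,0], newtons=15)

```text
clock: 13.52
tcp_pos: [0.6396, 0.2482, 0.1543]
tcp_rot: [-0.483, 0.517, -0.517, 0.483]
wrist_force: [0.3, -0.2, 0.4]
opening: 0.696
```

```bash
python3 -c "
from h import *
snap('scene','x');st()
"
```

```text
13.57 [0.6395 0.2482 0.1541] [[-0.068, -0.001, 0.998], [-0.998, -0.0, -0.068], [0.0, -1.0, -0.001]] [-0.7  0.5 -1.1] 0.693 [ 0.255  0.414  1.416 -0.     1.312  0.323]
```

Held at roll width (0.694), no contact force. Draw off and lift.

>>> jog_arm(plan=[0.05,0.01,0,0,0,0.05,0.02,0,0,0,0.05,0.03,0,0,0,0.05,0.04,0,0,0,0.05,0.05,0,0,0,0.05,0.06,0,0,0,0.05,0.08,0,0,0,0.05,0.1,0,0,0,0.05,0.1,-0.03,0,0,0.05,0.1,-0.06,0,0,0.05,0.1,-0.06,0,0,0.05,0.1,-0.06,0,0])

```text
clock: 14.57
tcp_pos: [0.6347, 0.1478, 0.2178]
tcp_rot: [0.481, -0.516, 0.518, -0.484]
wrist_force: [-0.6, -0.0, 0.1]
opening: 0.695
```

```bash
python3 -c "
from h import *
snap('wrist','w6');st();to(.658,-.0514,.20,-85.3)
"
```

```text
14.62 [0.6335 0.1479 0.2156] [[-0.068, 0.002, 0.998], [-0.998, 0.0, -0.068], [-0.0, -1.0, 0.002]] [-0.4 -0.2 -1.2] 0.693 [ 0.108  0.284  1.464 -0.     1.392  0.176]
shift [0.1971 0.0156 0.0379] twist 1.4206 len 0.201 rows 12
```

>>> jog_arm(plan=[0.05,0.197,0.015,0.038,1.421,0.05,0.197,0.015,0.038,1.421,0.05,0.197,0.015,0.038,1.421,0.05,0.197,0.015,0.038,1.421,0.05,0.197,0.015,0.038,1.421,0.05,0.197,0.015,0.038,1.421,0.05,0.197,0.015,0.038,1.421,0.05,0.197,0.015,0.038,1.421,0.05,0.197,0.015,0.038,1.421,0.05,0.197,0.015,0.038,1.421,0.05,0.197,0.015,0.038,1.421,0.05,0.197,0.015,0.038,1.421,0.05,0.197,0.015,0.038,1.421,0.05,0.197,0.015,0.038,1.421,0.05,0.197,0.015,0.038,1.421,0.05,0.197,0.015,0.038,1.421])

```text
clock: 15.95
tcp_pos: [0.6573, -0.0506, 0.1989]
tcp_rot: [-0.03, 0.707, -0.706, 0.029]
wrist_force: [0.6, 0.3, -0.1]
opening: 0.693
```

```bash
python3 -c "
from h import *
snap('scene','x');snap('scene','x');st();to(.658,-.0514,.051,-85.3)
"
```

```text
16.05 [ 0.6575 -0.0506  0.1993] [[-0.997, -0.0, 0.083], [-0.083, 0.0, -0.997], [0.0, -1.0, -0.0]] [-0.8 -0.6 -0.9] 0.697 [-0.196  0.317  1.453 -0.     1.371  1.292]
shift [-0.0004  0.1483  0.0009] twist 0.001 len 0.148 rows 4
```

>>> jog_arm(plan=[0.05,0,0.04,0.001,0.001,0.05,0,0.08,0.001,0.001,0.05,0,0.12,0.001,0.001,0.05,0,0.148,0.001,0.001,0.05,0,0.148,0.001,0.001,0.05,0,0.148,0.001,0.001,0.05,0.012,0.148,0.001,0.001,0.05,0.024,0.148,0.001,0.001,0.05,0.036,0.148,0.001,0.001,0.05,0.048,0.148,0.001,0.001,0.05,0.06,0.148,0.001,0.001,0.05,0.06,0.148,0.001,0.001])

```text
clock: 17.05
tcp_pos: [0.5988, -0.0571, 0.0552]
tcp_rot: [0.027, -0.706, 0.707, -0.03]
wrist_force: [0.1, -0.4, -0.5]
opening: 0.693
```

```bash
python3 -c "
from h import *
st()
"
```

```text
17.05 [ 0.5988 -0.0571  0.0552] [[-0.997, 0.004, 0.081], [-0.081, -0.001, -0.997], [-0.004, -1.0, 0.001]] [ 0.1 -0.4 -0.5] 0.693 [-0.226  0.334  1.722 -0.     1.081  1.264]
```

>>> jog_arm(plan=[0.05,0.012,0,0,0,0.05,0.024,0,0,0,0.05,0.036,0,0,0,0.05,0.048,0,0,0,0.05,0.058,0,0,0,0.05,0.066,0,0,0,0.05,0.071,0,0,0,0.05,0.071,0,0,0,0.05,0.071,0,0,0])

```text
clock: 17.8
tcp_pos: [0.5282, -0.0625, 0.0526]
tcp_rot: [0.028, -0.706, 0.707, -0.029]
wrist_force: [0.8, -0.8, -0.1]
opening: 0.691
```

```bash
python3 -c "
from h import *
st();snap('scene','x');st()
"
```

```text
17.8 [ 0.5282 -0.0625  0.0526] [[-0.997, 0.002, 0.081], [-0.081, -0.0, -0.997], [-0.002, -1.0, 0.001]] [ 0.8 -0.8 -0.1] 0.691 [-0.266  0.19   1.906  0.     1.043  1.223]
17.85 [ 0.5282 -0.0625  0.0524] [[-0.997, 0.002, 0.081], [-0.081, -0.0, -0.997], [-0.002, -1.0, 0.001]] [-0.3  0.4 -0.2] 0.694 [-0.266  0.191  1.906  0.     1.043  1.223]
```

Release and lift, then look for the stop.

>>> jog_arm(plan=[0.087,0,0,0,0,0.087,0,0,0,0,0.087,0,0,0,0,0.087,0,0,0,0,0.087,0,-0.04,0,0,0.087,0,-0.08,0,0,0.087,0,-0.12,0,0,0.087,0,-0.16,0,0,0.087,0,-0.2,0,0,0.087,0,-0.22,0,0,0.087,0,-0.22,0,0,0.087,0,-0.22,0,0,0.087,0,-0.22,0,0])

```text
clock: 18.93
tcp_pos: [0.5265, -0.0621, 0.2702]
tcp_rot: [-0.029, 0.707, -0.706, 0.028]
wrist_force: [0.2, 0.3, -0.7]
opening: 0.998
```

```bash
python3 -c "
from h import *
snap('scene','x');_,c=snap('wrist','w7');st();np.save('pics/w7e.npy',c)
cv2.imwrite('pics/w7c.png',cv2.resize(cv2.imread('pics/w7.png')[0:240,100:640],(800,356)))
"
```

```text
19.03 [ 0.5261 -0.062   0.2692] [[-0.997, -0.004, 0.081], [-0.081, 0.001, -0.997], [0.004, -1.0, -0.001]] [-0.1 -0.8 -0.1] 1.0 [-0.266 -0.033  1.711 -0.     1.468  1.223]
```

View pics/w7c.png

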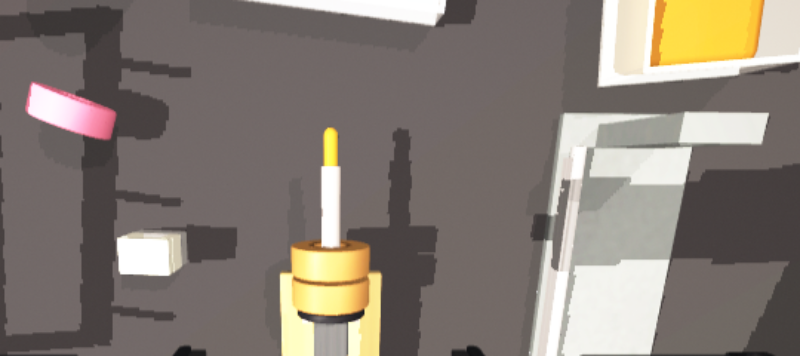

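```bash
python3 -c "
from h import *
to(.515,.084,.20,-78)
"
```

```text
shift [-0.0011  0.0694 -0.1463] twist -0.1283 len 0.162 rows 4
```

>>> jog_arm(plan=[0.087,-0.001,0.069,-0.146,-0.128,0.087,-0.001,0.069,-0.146,-0.128,0.087,-0.001,0.069,-0.146,-0.128,0.087,-0.001,0.069,-0.146,-0.128,0.087,-0.001,0.069,-0.146,-0.128,0.087,-0.001,0.069,-0.146,-0.128,0.087,-0.001,0.069,-0.146,-0.128,0.087,-0.001,0.069,-0.146,-0.128])

```text
clock: 19.7
tcp_pos: [0.5167, 0.0822, 0.2028]
tcp_rot: [0.073, -0.703, 0.703, -0.074]
wrist_force: [-0.9, -1.0, 0.8]
opening: 1.002
```

```bash
python3 - <<'E'
from h import *
snap('scene','x');st();im,c=snap('wrist','w8');st()
sub=im.copy(); sub[:,:150]=0; sub[:,500:]=0; sub[265:]=0
m=(sub.min(2)>150).astype(np.uint8)
n,l,s,ce=cv2.connectedComponentsWithStats(m)
for i in range(1,n):
    if s[i,4]>200: print(s[i],ce[i])
cv2.imwrite('pics/w8c.png',cv2.resize(cv2.imread('pics/w8.png')[60:360,170:470],(600,600)))
E
```

```text
19.75 [0.5169 0.0821 0.203 ] [[-0.979, 0.001, 0.206], [-0.206, -0.0, -0.979], [-0.001, -1.0, 0.0]] [ 0.2 -0.2  0. ] 1.001 [ 0.007 -0.009  1.812 -0.     1.338  1.37 ]
19.8 [0.5169 0.0821 0.2032] [[-0.979, 0.001, 0.206], [-0.206, -0.0, -0.979], [-0.001, -1.0, 0.0]] [ 1.  -0.2  0.4] 1.0 [ 0.007 -0.009  1.812 -0.     1.338  1.37 ]
[443   0  57  17 492] [480.11178862   5.14634146]
[ 253   38   55   48 1378] [279.05079826  62.14586357]
[475 137  25  66 935] [488.04705882 168.57433155]
[ 298  164   45   42 1411] [319.82778172 185.27427356]
[397 211  52  54 871] [419.84959816 230.0619977 ]
[449 242  35  14 271] [469.93726937 248.61623616]
```

View pics/w8c.png

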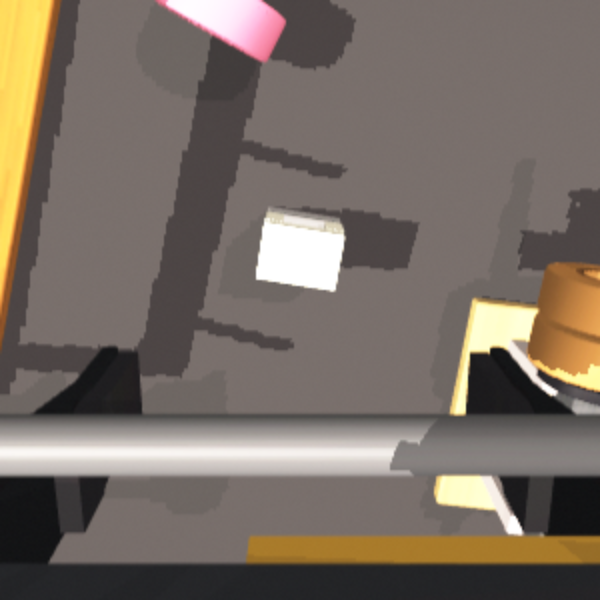

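```bash
python3 - <<'E'
from h import *
c=manip.get_calibration('wrist')
P=np.array([onz(c,170+u/2,60+v/2,.052) for u,v in((264,222),(345,235),(336,291),(257,277))]);print(P,P.mean(0))
a=P[1]-P[0];b=P[2]-P[3]
for d in(a,b):print(np.linalg.norm(d),np.degrees(np.arctan2(d[1],d[0])))
print(np.linalg.norm(P[3]-P[0]))
m=P.mean(0); to(m[0],m[1],.013,np.degrees(np.arctan2(*(a+b)[1::-1])))
E
```

```text
[[0.52892283 0.105256   0.052     ]
 [0.53072865 0.06578894 0.052     ]
 [0.50239844 0.06390071 0.052     ]
 [0.5014027  0.10342815 0.052     ]] [0.51586315 0.08459345 0.052     ]
0.03950835036392784 -87.38023969041791
0.03953997577762145 -88.55695693104991
0.02758076488464279
shift [ 0.0007  0.1902 -0.0028] twist 0.1719 len 0.19 rows 5
```

>>> jog_arm(plan=[0.087,0.001,0,-0.003,0.16,0.087,0.001,0,-0.003,0.16,0.087,0.001,0.04,-0.003,0.16,0.087,0.001,0.08,-0.003,0.16,0.087,0.001,0.12,-0.003,0.16,0.087,0.001,0.16,-0.003,0.16,0.087,0.001,0.18,-0.003,0.16,0.087,0.001,0.19,-0.003,0.16,0.087,0.001,0.19,-0.003,0.16,0.03,0.001,0.19,-0.003,0.16,0.03,0.001,0.19,-0.003,0.16,0.03,0.001,0.19,-0.003,0.16,0.03,0.001,0.19,-0.003,0.16,0.03,0.001,0.19,-0.003,0.16,0.03,0.001,0.19,-0.003,0.16,0.03,0.001,0.19,-0.003,0.16,0.03,0.001,0.19,-0.003,0.16], newtons=20)

```text
clock: 21.22
tcp_pos: [0.5148, 0.086, 0.0127]
tcp_rot: [0.017, -0.707, 0.707, -0.018]
wrist_force: [0.1, -0.9, 1.2]
opening: 0.478
```

```bash
python3 - <<'E'
from h import *
st()
E
```

```text
21.22 [0.5148 0.086  0.0127] [[-0.999, 0.0, 0.049], [-0.049, -0.0, -0.999], [-0.0, -1.0, 0.0]] [ 0.1 -0.9  1.2] 0.478 [ 0.014  0.236  1.943 -0.     0.962  1.536]
```

>>> jog_arm(plan=[0.03,0,0,0,0,0.03,0,0,0,0,0.03,0,-0.03,0,0,0.03,0,-0.06,0,0,0.03,0,-0.1,0,0,0.03,0,-0.14,0,0,0.03,0,-0.18,0,0,0.03,0,-0.18,0,0])

```text
clock: 21.88
tcp_pos: [0.5198, 0.0863, 0.202]
tcp_rot: [-0.012, 0.707, -0.707, 0.023]
wrist_force: [1.9, 1.0, 0.4]
opening: 0.458
```

```bash
python3 - <<'E'
from h import *
snap('scene','x');st();snap('wrist','w9');to(.668,-.0506,.2,-85.3)
E
```

```text
21.93 [0.5182 0.0862 0.1982] [[-0.999, 0.011, 0.049], [-0.049, 0.0, -0.999], [-0.011, -1.0, 0.0]] [ 0.7  0.4 -1.8] 0.458 [ 0.015 -0.008  1.821  0.     1.319  1.536]
shift [-0.1449 -0.0044  0.1441] twist -0.0327 len 0.204 rows 5
```

>>> jog_arm(plan=[0.03,-0.145,0,0.144,-0.033,0.03,-0.145,0,0.144,-0.033,0.03,-0.145,0,0.144,-0.033,0.03,-0.145,0,0.144,-0.033,0.03,-0.145,0,0.144,-0.033,0.03,-0.145,0,0.144,-0.033,0.03,-0.145,0,0.144,-0.033,0.03,-0.145,0,0.144,-0.033,0.03,-0.145,0,0.144,-0.033])

```text
clock: 22.73
tcp_pos: [0.6653, -0.0495, 0.1913]
tcp_rot: [-0.03, 0.707, -0.706, 0.029]
wrist_force: [-0.0, -0.4, -0.6]
opening: 0.458
```

```bash
python3 - <<'E'
from h import *
for i in range(3):snap('scene','x')
st();to(.665,-.0508,.053,-85.3)
E
```

```text
22.88 [ 0.666  -0.0495  0.1929] [[-0.997, 0.0, 0.084], [-0.084, 0.0, -0.997], [-0.0, -1.0, -0.0]] [-0.9  0.4 -1. ] 0.459 [-0.192  0.341  1.436  0.     1.364  1.295]
shift [0.0012 0.1399 0.0013] twist 0.0016 len 0.14 rows 4
```

>>> jog_arm(plan=[0.03,0.001,0.035,0.001,0,0.03,0.001,0.07,0.001,0,0.03,0.001,0.105,0.001,0,0.03,0.001,0.14,0.001,0,0.03,0.001,0.14,0.001,0,0.03,0.001,0.14,0.001,0,0.03,0.001,0.14,0.001,0,0.03,0.001,0.14,0.001,0])

```text
clock: 23.55
tcp_pos: [0.6683, -0.052, 0.0565]
tcp_rot: [0.027, -0.706, 0.707, -0.031]
wrist_force: [0.2, -0.7, -0.1]
opening: 0.457
```

```bash
python3 - <<'E'
from h import *
snap('side','d10');im,c=snap('scene','s10');st();
a=cv2.imread('pics/s10.png')[200:270,270:350];b=cv2.imread('pics/d10.png')[160:230,250:330]
cv2.imwrite('pics/c10.png',np.hstack([cv2.resize(a,(400,350),interpolation=2),cv2.resize(b,(400,350),interpolation=2)]))
E
```

```text
23.65 [ 0.668  -0.052   0.0561] [[-0.997, 0.005, 0.082], [-0.082, -0.001, -0.997], [-0.005, -1.0, 0.001]] [ 1.2 -0.5 -0.1] 0.463 [-0.195  0.476  1.529  0.     1.131  1.293]
```

View pics/c10.png

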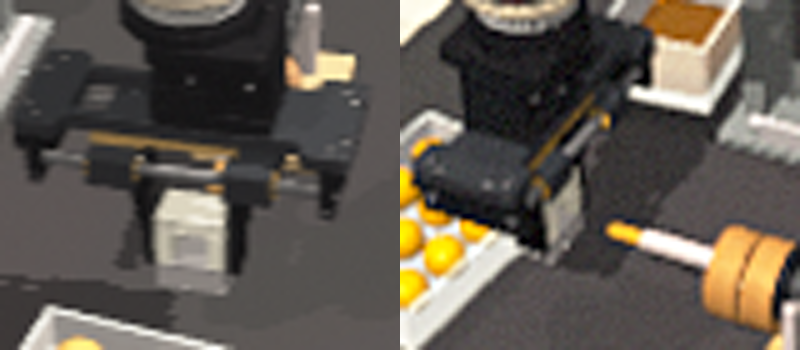

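```bash
python3 - <<'E'
from h import *
st();c=manip.get_calibration('scene')
for z in(.07,.073,.076):print(proj(c,(.682,-.0507,z)))
to(.648,-.0522,.053,-85.3)
E
```

```text
23.65 [ 0.668  -0.052   0.0561] [[-0.997, 0.005, 0.082], [-0.082, -0.001, -0.997], [-0.005, -1.0, 0.001]] [ 1.2 -0.5 -0.1] 0.463 [-0.195  0.476  1.529  0.     1.131  1.293]
[307.76867155 250.90748598]
[307.73988609 250.10679041]
[307.71101594 249.30373927]
shift [ 0.0199  0.003  -0.0015] twist 0.0004 len 0.02 rows 1
```

>>> jog_arm(plan=[0.03,0,0,0,0,0.03,0,0,0,0,0.03,0,0,0,0,0.03,0,0,0,0,0.03,0,0,0,0,0.03,0,0,0,0])

```text
clock: 24.15
tcp_pos: [0.6656, -0.0517, 0.0524]
tcp_rot: [-0.029, 0.707, -0.706, 0.029]
wrist_force: [0.4, 0.7, -0.3]
opening: 0.455
```

```bash
python3 - <<'E'
from h import *
st()
to(.648,-.0522,.052,-85.3)
E
```

```text
24.15 [ 0.6656 -0.0517  0.0524] [[-0.997, -0.0, 0.082], [-0.082, 0.0, -0.997], [0.0, -1.0, -0.0]] [ 0.4  0.7 -0.3] 0.455 [-0.196  0.48   1.532 -0.     1.13   1.293]
shift [ 0.0175  0.0004 -0.001 ] twist 0.0001 len 0.018 rows 1
```

>>> jog_arm(plan=[0.03,0.006,0,-0.001,0,0.03,0.012,0,-0.001,0,0.03,0.018,0,-0.001,0,0.03,0.024,0,-0.001,0,0.03,0.03,0,-0.001,0,0.03,0.036,0,-0.001,0,0.03,0.042,0,-0.001,0,0.03,0.048,0,-0.001,0,0.03,0.054,0,-0.001,0,0.03,0.06,0,-0.001,0,0.03,0.06,0,-0.001,0])

```text
clock: 25.07
tcp_pos: [0.6045, -0.0557, 0.0524]
tcp_rot: [-0.029, 0.707, -0.706, 0.029]
wrist_force: [0.9, -0.5, -0.9]
opening: 0.456
```

```bash
python3 - <<'E'
from h import *
st()
E
```

```text
25.07 [ 0.6045 -0.0557  0.0524] [[-0.997, -0.001, 0.082], [-0.082, 0.0, -0.997], [0.001, -1.0, -0.0]] [ 0.9 -0.5 -0.9] 0.456 [-0.222  0.354  1.703 -0.     1.086  1.267]
```

>>> jog_arm(plan=[0.03,0.008,0,0,0,0.03,0.016,0,0,0,0.03,0.024,0,0,0,0.03,0.032,0,0,0,0.03,0.038,0,0,0,0.03,0.044,0,0,0,0.03,0.049,0,0,0,0.03,0.053,0,0,0,0.03,0.053,0,0,0,0.03,0.053,0,0,0])

```text
clock: 25.9
tcp_pos: [0.553, -0.0601, 0.0527]
tcp_rot: [0.029, -0.706, 0.707, -0.029]
wrist_force: [-0.1, 0.4, -1.3]
opening: 0.458
```

```bash
python3 - <<'E'
from h import *
st()
E
```

```text
25.9 [ 0.553  -0.0601  0.0527] [[-0.997, 0.0, 0.082], [-0.082, -0.0, -0.997], [-0.0, -1.0, 0.0]] [-0.1  0.4 -1.3] 0.458 [-0.25   0.244  1.841  0.     1.056  1.239]
```

>>> jog_arm(plan=[0.03,0,0.002,0,0,0.03,0,0.004,0,0,0.03,0,0.004,0,0,0.087,0,0.004,0,0,0.087,0,0.004,0,0,0.087,0,0.004,0,0,0.087,0,0.004,0,0,0.087,0,0.004,0,0,0.087,0,-0.03,0,0,0.087,0,-0.06,0,0,0.087,0,-0.1,0,0,0.087,0,-0.14,0,0,0.087,0,-0.18,0,0,0.087,0,-0.21,0,0,0.087,0,-0.21,0,0,0.087,0,-0.21,0,0,0.087,0,-0.21,0,0,0.087,0,-0.21,0,0,0.087,0,-0.21,0,0,0.087,0,-0.21,0,0])

```text
clock: 27.57
tcp_pos: [0.5522, -0.0598, 0.2608]
tcp_rot: [-0.03, 0.707, -0.706, 0.028]
wrist_force: [0.1, -0.3, -0.1]
opening: 1.001
```

```bash
python3 - <<'E'
from h import *
snap('wrist','w11');snap('scene','s11');st()
a=cv2.imread('pics/w11.png')[0:240,160:640];b=cv2.imread('pics/s11.png')[170:250,220:380]
cv2.imwrite('pics/c11.png',np.vstack([cv2.resize(a,(600,300)),cv2.resize(b,(600,300),interpolation=2)]))
E
```

```text
27.67 [ 0.5526 -0.0599  0.2614] [[-0.997, -0.002, 0.082], [-0.082, 0.0, -0.997], [0.002, -1.0, -0.001]] [ 0.8 -0.6 -0.4] 1.002 [-0.25   0.033  1.659 -0.     1.451  1.239]
```

View pics/c11.png

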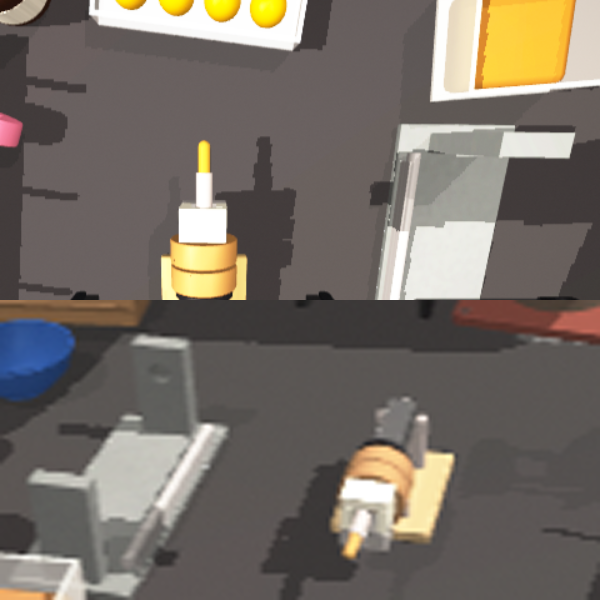

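```bash
python3 - <<'E'
from h import *
to(.52,-.40,.30,0)
E
```

```text
shift [ 0.0604 -0.0387  0.3362] twist -1.4886 len 0.344 rows 12
```

>>> jog_arm(plan=[0.087,0.06,-0.039,0.336,-1.489,0.087,0.06,-0.039,0.336,-1.489,0.087,0.06,-0.039,0.336,-1.489,0.087,0.06,-0.039,0.336,-1.489,0.087,0.06,-0.039,0.336,-1.489,0.087,0.06,-0.039,0.336,-1.489,0.087,0.06,-0.039,0.336,-1.489,0.087,0.06,-0.039,0.336,-1.489,0.087,0.06,-0.039,0.336,-1.489,0.087,0.06,-0.039,0.336,-1.489,0.087,0.06,-0.039,0.336,-1.489,0.087,0.06,-0.039,0.336,-1.489,0.087,0.06,-0.039,0.336,-1.489,0.087,0.06,-0.039,0.336,-1.489,0.087,0.06,-0.039,0.336,-1.489,0.087,0.06,-0.039,0.336,-1.489,0.087,0.06,-0.039,0.336,-1.489,0.087,0.06,-0.039,0.336,-1.489])

```text
clock: 29.17
tcp_pos: [0.5208, -0.3997, 0.3015]
tcp_rot: [-0.5, 0.5, -0.5, 0.5]
wrist_force: [-0.6, -0.2, 0.1]
opening: 1.0
```

```bash
python3 - <<'E'
from h import *
for i in range(4):snap('scene','x')
st();snap('wrist','w12')
cv2.imwrite('pics/w12c.png',cv2.resize(cv2.imread('pics/w12.png')[0:300,:],(800,375),interpolation=2))
E
```

```text
29.37 [ 0.5208 -0.3998  0.3016] [[0.0, 0.0, 1.0], [-1.0, -0.0, 0.0], [0.0, -1.0, 0.0]] [ 1.1 -0.6  0.3] 1.007 [-0.775  0.259  1.334 -0.     1.548 -0.775]
```

View pics/w12c.png

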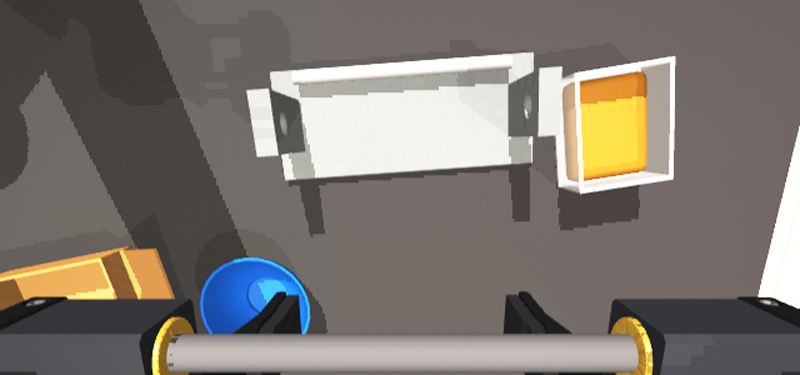

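```bash
python3 - <<'E'
from h import *
c=manip.get_calibration('wrist'); g=lambda u,v,z:onz(c,(u+.5)/1.25-.5,(v+.5)/1.25-.5,z)
for n,q in(('near',((248,91),(270,88),(279,154),(257,157))),('far',((540,67),(563,67),(559,136),(537,137)))):
    P=np.array([g(*p,.11) for p in q]); print(n,np.round(P[:,:2],4).tolist(),'mean',P.mean(0).round(4))
print('cups',g(284,124,.08),g(528,109,.08))
Q=np.array([g(*p,.01) for p in((271,72),(533,53),(533,163),(286,181))]);print(np.round(Q,4).tolist())
im=cv2.imread('pics/w12.png'); print(im[85:112:2,200:250:4].mean(2).astype(int))
E
```

```text
near [[0.3962, -0.2888], [0.4141, -0.2866], [0.4172, -0.3381], [0.3986, -0.3405]] mean [ 0.4065 -0.3135  0.11  ]
far [[0.6291, -0.2711], [0.6473, -0.2711], [0.6495, -0.3236], [0.6314, -0.3244]] mean [ 0.6393 -0.2975  0.11  ]
cups [ 0.41501383 -0.31312969  0.08      ] [ 0.63085287 -0.30054002  0.08      ]
[[0.3865, -0.2602, 0.01], [0.6518, -0.2425, 0.01], [0.6609, -0.3509, 0.01], [0.3936, -0.3701, 0.01]]
[[232 234 234 235 235  76  76  74  75  76 174 242 242]
 [229 231 232 232 232  75  75  74  76  75 138 243 243]
 [230 232 232 232 232  75  79  75  75  76 133 243 243]
 [182 231 232 232 232  76 106  75  75  75 116 243 243]
 [172 231 232 232 232  76 123  88  75  83  94 242 242]
 [111 231 231 232 233  77 136 110  75  86  88 242 242]
 [ 99 240 240 241 242  75 135 130  76  86  87 242 242]
 [106 240 240 242 242  77 121 141  76  85  87 243 242]
 [108 240 240 242 242  77  90 145  86  85  87 243 242]
 [109 232 233 233 233  77  77 137  87  86  87 175 243]
 [108 233 233 233 234  78  77 134  85  85  87 175 243]
 [109 233 233 233 233 153  77 105  84  86  87 176 243]
 [109 233 233 233 234 193  78  88  86  86  87 177 243]
 [109 239 239 240 240 228  78  87  86  87  86 177 243]]
```

```bash
python3 - <<'E'
from h import *
to(.459,-.0678,.25,-85.3)
E
```

```text
shift [-0.332   0.0516 -0.0617] twist 1.4891 len 0.342 rows 12
```

>>> jog_arm(plan=[0.087,-0.332,0.051,-0.062,1.489,0.087,-0.332,0.051,-0.062,1.489,0.087,-0.332,0.051,-0.062,1.489,0.087,-0.332,0.051,-0.062,1.489,0.087,-0.332,0.051,-0.062,1.489,0.087,-0.332,0.051,-0.062,1.489,0.087,-0.332,0.051,-0.062,1.489,0.087,-0.332,0.051,-0.062,1.489,0.087,-0.332,0.051,-0.062,1.489,0.087,-0.332,0.051,-0.062,1.489,0.087,-0.332,0.051,-0.062,1.489,0.087,-0.332,0.051,-0.062,1.489,0.087,-0.332,0.051,-0.062,1.489,0.087,-0.332,0.051,-0.062,1.489,0.087,-0.332,0.051,-0.062,1.489,0.087,-0.332,0.051,-0.062,1.489,0.087,-0.332,0.051,-0.062,1.489,0.087,-0.332,0.051,-0.062,1.489])

```text
clock: 30.92
tcp_pos: [0.4586, -0.0679, 0.2505]
tcp_rot: [-0.029, 0.707, -0.706, 0.029]
wrist_force: [0.4, -0.8, 0.9]
opening: 1.0
```

```bash
python3 - <<'E'
from h import *
for i in range(3):snap('scene','x')
st();im,c=snap('wrist','w13')
hsv=cv2.cvtColor(im,cv2.COLOR_RGB2HSV)
m=cv2.inRange(hsv,(12,150,120),(32,255,255)); m[:, :250]=0;m[:,400:]=0;m[230:]=0
n,l,s,ce=cv2.connectedComponentsWithStats(m)
for i in range(1,n):
    if s[i,4]>20: print(s[i],ce[i])
    if 20<s[i,4]: print(onz(c,s[i,0]+s[i,2]/2-.5,s[i,1],.07),onz(c,s[i,0]+s[i,2]/2-.5,s[i,1]+s[i,3],.07))
to(.459,-.0678,.051,-85.3)
E
```

```text
31.07 [ 0.4586 -0.0679  0.2505] [[-0.997, -0.0, 0.082], [-0.082, 0.0, -0.997], [0.0, -1.0, -0.0]] [-0.3 -0.4  0.2] 0.997 [-0.317 -0.195  1.893 -0.     1.443  1.171]
[318   8  10  29 282] [322.5         22.37588652]
[ 0.62178377 -0.05386908  0.07      ] [ 0.59735342 -0.05589828  0.07      ]
[294 102  58  50 756] [338.9484127  127.31878307]
[ 0.5386278  -0.06077606  0.07      ] [ 0.48928897 -0.06487417  0.07      ]
shift [-0.0004  0.1995 -0.    ] twist 0.0004 len 0.199 rows 5
```

>>> jog_arm(plan=[0.087,0,0.04,0,0,0.087,0,0.08,0,0,0.087,0,0.12,0,0,0.087,0,0.16,0,0,0.087,0,0.185,0,0,0.087,0,0.199,0,0,0.087,0,0.199,0,0,0.087,0,0.199,0,0,0.02,0,0.199,0,0,0.02,0,0.199,0,0,0.02,0,0.199,0,0,0.02,0,0.199,0,0,0.02,0,0.199,0,0,0.02,0,0.199,0,0,0.02,0,0.199,0,0,0.02,0,0.199,0,0,0.02,0,0.199,0,0,0.02,0,0.199,0,0], newtons=60)

```text
clock: 32.62
tcp_pos: [0.4586, -0.0678, 0.0515]
tcp_rot: [-0.029, 0.707, -0.706, 0.029]
wrist_force: [0.8, 0.3, 0.9]
opening: 0.325
```

```bash
python3 - <<'E'
from h import *
for i in range(4):snap('scene','x')
st()
E
```

```text
32.82 [ 0.4587 -0.0682  0.0515] [[-0.997, 0.0, 0.082], [-0.082, -0.001, -0.997], [0.0, -1.0, 0.001]] [-0.4 -2.  -1.1] 0.292 [-3.170e-01  3.700e-02  2.077e+00 -1.000e-03  1.027e+00  1.171e+00]
```

>>> jog_arm(plan=[0.02,0,-0.005,0,0,0.02,0,-0.01,0,0,0.02,0,-0.015,0,0,0.02,0,-0.02,0,0,0.02,0,-0.03,0,0,0.02,0,-0.04,0,0,0.02,0,-0.05,0,0,0.02,0,-0.06,0,0,0.02,0,-0.07,0,0,0.02,0,-0.08,0,0,0.02,0,-0.09,0,0,0.02,0,-0.1,0,0,0.02,0,-0.1,0,0,0.02,0,-0.1,0,0,0.02,0,-0.1,0,0,0.02,0,-0.1,0,0,0.02,0,-0.1,0,0,0.02,0,-0.1,0,0])

```text
clock: 34.32
tcp_pos: [0.4582, -0.0677, 0.1509]
tcp_rot: [-0.03, 0.707, -0.706, 0.029]
wrist_force: [-0.4, 0.3, -8.4]
opening: 0.293
```

```bash
cat >> h.py <<'E'
O=np.array([.523,-.3056]);DY=3.9
def disp(a,c,z,L=.163,gap=0,j=0,ly=0):
    "tcp/jaw for tip at far cup floor (minus gap), angle a deg, compression c; j = yaw of spindle minus (jaw+90)"
    d=np.radians(DY); X=np.array([np.cos(d),np.sin(d)]);Y=np.array([-X[1],X[0]])
    tip=O+X*(.117-gap)+Y*ly; y=np.radians(DY-a); t=tip-(L-c)*np.array([np.cos(y),np.sin(y)])
    return t[0],t[1],z,DY-a-90-j
def tips(f):
    s=manip.read_state();im,c=snap('wrist',f); sd,cd=snap('scene',f+'s')
    hsv=cv2.cvtColor(im,cv2.COLOR_RGB2HSV)
    m=cv2.inRange(hsv,(12,150,120),(32,255,255)); m[:, :250]=0;m[:,400:]=0;m[90:]=0
    v,u=np.where(m); print('wrist px n',len(u),v.min(),v.max(),u[v<v.min()+5].mean())
    M=R.from_quat(s['tcp_rot']).as_matrix()
    for w,vv in(('tip',v.min()),('base',v.max()+1)):
        uu=u[abs(v-vv)<4].mean(); P=onz(c,uu,vv,s['tcp_pos'][2]+.0185); print(w,P.round(4),'tool',(M.T@(P-s['tcp_pos'])).round(4))
E
python3 - <<'E'
from h import *
st();tips('w14');st()
E
```

```text
34.32 [ 0.4582 -0.0677  0.1509] [[-0.997, -0.001, 0.082], [-0.082, 0.0, -0.997], [0.001, -1.0, -0.001]] [-0.4  0.3 -8.4] 0.293 [-0.317 -0.108  2.008  0.     1.243  1.171]
wrist px n 311 86 89 322.5498392282958
tip [ 0.5396 -0.0601  0.1694] tool [-0.0817 -0.0186 -0.0008]
base [ 0.538  -0.0602  0.1694] tool [-0.0801 -0.0186 -0.0009]
34.42 [ 0.4584 -0.0677  0.1511] [[-0.997, -0.001, 0.082], [-0.082, 0.0, -0.997], [0.001, -1.0, -0.0]] [ 0.  -0.5 -7.6] 0.295 [-0.317 -0.108  2.008  0.     1.243  1.171]
```

```bash
cat >> h.py <<'E'
def tip3(ex,f='t'):
    s=manip.read_state();res=[]
    for n in('scene','side'):
        im,c=snap(n,f+n); p=proj(c,ex); x,y=int(p[0])-14,int(p[1])-14
        hsv=cv2.cvtColor(im[y:y+28,x:x+28],cv2.COLOR_RGB2HSV); m=cv2.inRange(hsv,(10,130,90),(32,255,255))
        k,l,t,ce=cv2.connectedComponentsWithStats(m); i=1+np.argmax(t[1:,4]) if k>1 else 0
        print(n,'expect',p.round(1),'found',(ce[i]+[x,y]).round(1),t[i].tolist()); res+=[c,ce[i]+[x,y]]
    P,e=tri(*res); M=R.from_quat(s['tcp_rot']).as_matrix(); print('plunger mid',P.round(4),'err',round(e,4),'tool',(M.T@(P-s['tcp_pos'])).round(4))
E
python3 - <<'E'
from h import *
tip3((.6087,-.055,.1695))
E
```

```text
scene expect [313.4 208.5] found [312.8 210.4] [13, 16, 3, 2, 5]
side expect [293.1 182.5] found [292.3 182.6] [10, 13, 7, 5, 27]
plunger mid [ 0.613  -0.056   0.1661] err 0.0012 tool [-0.155 -0.015  0.001]
```

```bash
python3 - <<'E'
from h import *
t=disp(13,0,.151,gap=.03);print(np.round(t,4)); to(*t)
E
```

```text
[  0.4489  -0.2739   0.151  -99.1   ]
shift [0.0266 0.0003 0.2046] twist 0.241 len 0.206 rows 5
```

>>> jog_arm(plan=[0.02,0.001,0,0.01,0.012,0.02,0.003,0,0.025,0.03,0.02,0.006,0,0.045,0.055,0.02,0.009,0,0.065,0.08,0.02,0.011,0,0.085,0.1,0.02,0.014,0,0.105,0.125,0.02,0.016,0,0.125,0.15,0.02,0.019,0,0.145,0.175,0.02,0.021,0,0.165,0.195,0.02,0.024,0,0.18,0.215,0.02,0.025,0,0.192,0.23,0.02,0.0265,0,0.2,0.238,0.02,0.0265,0,0.2045,0.241,0.02,0.0265,0,0.2045,0.241,0.02,0.0265,0,0.2045,0.241,0.02,0.0265,0,0.2045,0.241,0.02,0.0265,0,0.2045,0.241,0.02,0.0265,0,0.2045,0.241])

```text
clock: 36.02
tcp_pos: [0.4492, -0.2731, 0.1516]
tcp_rot: [0.056, 0.705, -0.705, -0.056]
wrist_force: [-0.9, 0.6, -7.4]
opening: 0.291
```

```bash
python3 - <<'E'
from h import *
for i in range(2):snap('scene','x')
st(); s=manip.read_state(); M=R.from_quat(s['tcp_rot']).as_matrix()
tip3(s['tcp_pos']+M@np.array([-.150,-.0185,0]))
to(*disp(13,0,.0615,gap=.03))
E
```

```text
36.12 [ 0.4492 -0.2734  0.1516] [[-0.988, 0.0, -0.157], [0.157, -0.0, -0.988], [-0.0, -1.0, 0.0]] [ 0.2  0.2 -7. ] 0.295 [-0.697  0.047  1.856  0.     1.239  1.032]
scene expect [240.4 194.3] found [239.9 194.8] [11, 13, 7, 4, 10]
side expect [332.7 146.4] found [331.7 146.3] [11, 13, 6, 4, 19]
plunger mid [ 0.6009 -0.2965  0.1702] err 0.001 tool [-0.1534 -0.0186 -0.0011]
shift [0.0002 0.0901 0.0004] twist 0.0005 len 0.09 rows 3
```

>>> jog_arm(plan=[0.02,0,0.01,0,0,0.02,0,0.02,0,0,0.02,0,0.03,0,0,0.02,0,0.04,0,0,0.02,0,0.05,0,0,0.02,0,0.06,0,0,0.02,0,0.07,0,0,0.02,0,0.08,0,0,0.02,0,0.087,0,0,0.02,0,0.09,0,0,0.02,0,0.09,0,0,0.02,0,0.09,0,0,0.02,0,0.09,0,0,0.02,0,0.09,0,0])

```text
clock: 37.38
tcp_pos: [0.4496, -0.2743, 0.0623]
tcp_rot: [-0.057, -0.705, 0.705, 0.056]
wrist_force: [0.2, 0.9, -8.4]
opening: 0.29
```

```bash
python3 - <<'E'
from h import *
for i in range(2):snap('scene','x')
st(); s=manip.read_state(); M=R.from_quat(s['tcp_rot']).as_matrix()
tip3(s['tcp_pos']+M@np.array([-.150,-.0185,0]))
for g in(.012,.004): to(*disp(13,0,.0615,gap=g))
E
```

```text
37.48 [ 0.4494 -0.2742  0.0622] [[-0.987, 0.001, -0.158], [0.158, -0.001, -0.987], [-0.001, -1.0, 0.001]] [ 0.7  0.  -7.8] 0.293 [-0.698  0.164  1.915  0.     1.061  1.032]
scene expect [243.5 217.8] found [242.5 216.5] [0, 0, 28, 28, 784]
side expect [332.8 166.8] found [331.5 166.7] [11, 13, 6, 5, 20]
plunger mid [ 0.6006 -0.297   0.0849] err 0.0071 tool [-0.1529 -0.0226 -0.0014]
shift [-0.0172  0.0004 -0.0041] twist -0.0 len 0.018 rows 1
shift [-0.0249  0.0004 -0.0059] twist -0.0 len 0.026 rows 1
```

>>> jog_arm(plan=[0.02,-0.005,0.0005,-0.0012,0,0.02,-0.01,0.0005,-0.0024,0,0.02,-0.015,0.0005,-0.0036,0,0.02,-0.02,0.0005,-0.0048,0,0.02,-0.025,0.0005,-0.006,0,0.02,-0.025,0.0005,-0.006,0,0.02,-0.025,0.0005,-0.006,0,0.02,-0.025,0.0005,-0.006,0])

```text
clock: 38.25
tcp_pos: [0.4745, -0.2716, 0.0608]
tcp_rot: [0.056, 0.705, -0.705, -0.056]
wrist_force: [0.3, 0.8, -7.5]
opening: 0.292
```

```bash
python3 - <<'E'
from h import *
st();snap('scene','x');snap('scene','x');st(); 
for c in(.004,.016): to(*disp(13,c,.0615))
E
```

```text
38.25 [ 0.4745 -0.2716  0.0608] [[-0.987, -0.001, -0.158], [0.158, 0.0, -0.987], [0.001, -1.0, -0.0]] [ 0.3  0.8 -7.5] 0.292 [-0.664  0.212  1.862 -0.     1.068  1.065]
38.35 [ 0.4744 -0.2718  0.0609] [[-0.987, -0.0, -0.158], [0.158, 0.0, -0.987], [0.0, -1.0, -0.0]] [-0.3  0.3 -8.6] 0.294 [-0.664  0.212  1.862 -0.     1.068  1.065]
shift [-0.0084 -0.0006 -0.0006] twist -0.0001 len 0.008 rows 1
shift [-0.0204 -0.0006 -0.0006] twist -0.0001 len 0.02 rows 1
```

>>> jog_arm(plan=[0.02,-0.004,-0.0005,-0.0005,0,0.02,-0.0085,-0.0005,-0.0005,0,0.02,-0.0085,-0.0005,-0.0005,0,0.02,-0.0085,-0.0005,-0.0005,0,0.02,-0.0085,-0.0005,-0.0005,0])

```text
clock: 38.77
tcp_pos: [0.4824, -0.2724, 0.061]
tcp_rot: [0.055, 0.705, -0.705, -0.057]
wrist_force: [-4.6, 0.3, -7.8]
opening: 0.294
```

```bash
python3 - <<'E'
from h import *
for i in range(3):
  s=manip.read_state();print(s['wrist_force']);snap('scene','x')
st()
for c in(.016,): to(*disp(13,c,.0615))
E
```

```text
[-4.63746302  0.28706438 -7.8415753 ]
[-5.26266431  0.83189813 -7.72530649]
[-4.46187565  0.41902213 -7.3301943 ]
38.92 [ 0.4826 -0.2725  0.0612] [[-0.987, -0.001, -0.158], [0.158, 0.001, -0.987], [0.001, -1.0, -0.0]] [-4.3 -0.7 -8.5] 0.294 [-0.656  0.228  1.841 -0.     1.073  1.074]
shift [-0.0121 -0.0003 -0.    ] twist -0.0001 len 0.012 rows 1
```

>>> jog_arm(plan=[0.02,-0.003,0,0,0,0.02,-0.006,0,0,0,0.02,-0.009,0,0,0,0.02,-0.011,0,0,0,0.02,-0.011,0,0,0,0.02,-0.011,0,0,0])

```text
clock: 39.42
tcp_pos: [0.4929, -0.274, 0.0609]
tcp_rot: [0.055, 0.705, -0.705, -0.057]
wrist_force: [-7.5, -0.1, -7.3]
opening: 0.292
```

```bash
python3 - <<'E'
from h import *
for i in range(3):
  s=manip.read_state();print(s['wrist_force']);snap('scene','x')
st()
for a in(13,11,9,7,5,3,1,0): to(*disp(a,.016,.0615))
E
```

```text
[-7.49384224 -0.14027128 -7.27346881]
[-7.07504071  0.67509132 -6.986647  ]
[-7.68748294  0.93974226 -7.22146069]
39.57 [ 0.4928 -0.274   0.0609] [[-0.987, -0.003, -0.158], [0.158, 0.001, -0.987], [0.003, -1.0, -0.001]] [-7.7 -0.1 -6.8] 0.295 [-6.470e-01  2.510e-01  1.815e+00 -1.000e-03  1.079e+00  1.083e+00]
shift [-0.0019 -0.0006  0.0001] twist 0.0 len 0.002 rows 1
shift [-0.0019 -0.0006  0.0052] twist -0.0349 len 0.006 rows 1
shift [-0.0022 -0.0006  0.0103] twist -0.0698 len 0.011 rows 1
shift [-0.0027 -0.0006  0.0154] twist -0.1047 len 0.016 rows 1
shift [-0.0033 -0.0006  0.0205] twist -0.1396 len 0.021 rows 2
shift [-0.0041 -0.0006  0.0256] twist -0.1745 len 0.026 rows 2
shift [-0.0051 -0.0006  0.0306] twist -0.2094 len 0.031 rows 2
shift [-0.0056 -0.0006  0.0331] twist -0.2269 len 0.034 rows 2
```

>>> jog_arm(plan=[0.02,-0.002,-0.0005,0,0,0.02,-0.002,-0.0005,0.0026,-0.0175,0.02,-0.002,-0.0005,0.0052,-0.035,0.02,-0.002,-0.0005,0.0078,-0.0525,0.02,-0.0022,-0.0005,0.0103,-0.07,0.02,-0.0025,-0.0005,0.0129,-0.0875,0.02,-0.0027,-0.0005,0.0154,-0.105,0.02,-0.003,-0.0005,0.018,-0.122,0.02,-0.003,-0.0005,0.018,-0.122,0.02,-0.003,-0.0005,0.018,-0.122])

```text
clock: 40.4
tcp_pos: [0.4925, -0.2924, 0.0612]
tcp_rot: [0.012, 0.707, -0.707, -0.014]
wrist_force: [-9.0, -0.1, -7.4]
opening: 0.298
```

```bash
python3 - <<'E'
from h import *
for i in range(3):
  s=manip.read_state();print(s['wrist_force']);snap('scene','x')
st()
for a in(6,3,0): to(*disp(a,.016,.0615))
E
```

```text
[-8.9946574  -0.13356409 -7.43147617]
[-8.49016808  1.20931884 -8.23117711]
[-7.4395386   0.13594303 -8.3620439 ]
40.55 [ 0.4925 -0.2923  0.0612] [[-0.999, -0.003, -0.037], [0.037, 0.001, -0.999], [0.003, -1.0, -0.001]] [-8.5 -0.2 -8.2] 0.291 [-6.730e-01  2.700e-01  1.790e+00 -1.000e-03  1.084e+00  9.350e-01]
shift [-0.0003 -0.0003 -0.0001] twist -0.0 len 0.0 rows 1
shift [-0.0005 -0.0003  0.0076] twist -0.0524 len 0.008 rows 1
shift [-0.0011 -0.0003  0.0153] twist -0.1048 len 0.015 rows 1
```

>>> jog_arm(plan=[0.02,0,0,0.0026,-0.0175,0.02,-0.0003,0,0.0052,-0.035,0.02,-0.0005,0,0.0077,-0.0525,0.02,-0.0006,0,0.0103,-0.07,0.02,-0.0008,0,0.0128,-0.0875,0.02,-0.001,0,0.0153,-0.105,0.02,-0.001,0,0.0153,-0.105,0.02,-0.001,0,0.0153,-0.105,0.02,-0.001,0,0.0153,-0.105])

```text
clock: 41.3
tcp_pos: [0.493, -0.3079, 0.0613]
tcp_rot: [-0.025, 0.707, -0.706, 0.023]
wrist_force: [-7.7, -0.3, -8.2]
opening: 0.293
```

```bash
python3 - <<'E'
from h import *
for i in range(3):
  s=manip.read_state();print(s['wrist_force']);snap('scene','x')
snap('side','d15');st()
for c in(.008,.004,.0025): to(*disp(0,c,.0615))
E
```

```text
[-7.74580654 -0.33780433 -8.21539373]
[-8.02753703 -0.87059335 -8.49432904]
[-7.90632025  0.32788064 -7.99939692]
41.5 [ 0.493  -0.3079  0.0613] [[-0.998, -0.003, 0.068], [-0.068, 0.001, -0.998], [0.003, -1.0, -0.001]] [-8.4  0.1 -8.1] 0.291 [-0.693  0.288  1.768 -0.002  1.089  0.81 ]
shift [ 0.0079 -0.0002 -0.0003] twist 0.0003 len 0.008 rows 1
shift [ 0.0119 -0.0002 -0.0003] twist 0.0003 len 0.012 rows 1
shift [ 0.0134 -0.0001 -0.0003] twist 0.0003 len 0.013 rows 1
```

>>> jog_arm(plan=[0.02,0.002,0,0,0,0.02,0.004,0,0,0,0.02,0.006,0,0,0,0.02,0.008,0,0,0,0.02,0.01,0,0,0,0.02,0.01,0,0,0,0.02,0.01,0,0,0])

```text
clock: 42.08
tcp_pos: [0.4837, -0.3087, 0.0616]
tcp_rot: [-0.025, 0.707, -0.707, 0.024]
wrist_force: [-5.3, -0.4, -8.7]
opening: 0.29
```

```bash
python3 - <<'E'
from h import *
for i in range(3):
  s=manip.read_state();print(s['wrist_force']);snap('scene','x')
st()
E
```

```text
[-5.28215129 -0.43703268 -8.66621907]
[-4.95002919  0.204444   -8.54851631]
[-5.73854411 -0.10234717 -7.72049799]
42.23 [ 0.4838 -0.3086  0.0616] [[-0.998, -0.002, 0.068], [-0.068, 0.0, -0.998], [0.001, -1.0, -0.0]] [-5.3 -0.6 -8. ] 0.293 [-7.050e-01  2.710e-01  1.789e+00 -1.000e-03  1.083e+00  7.980e-01]
```

>>> jog_arm(plan=[0.02,0.0015,0,0,0,0.02,0.003,0,0,0,0.02,0.003,0,0,0,0.02,0.003,0.0015,0,0,0.02,0.003,0.003,0,0,0.02,0.003,0.003,0,0,0.02,0.003,0.003,0,0])

```text
clock: 42.82
tcp_pos: [0.4819, -0.3091, 0.0593]
tcp_rot: [0.024, -0.707, 0.707, -0.024]
wrist_force: [-5.0, 1.0, -6.5]
opening: 0.295
```

```bash
python3 - <<'E'
from h import *
for i in range(3):
  s=manip.read_state();print(s['wrist_force']);snap('scene','x')
st()
E
```

```text
[-5.01603669  0.99576538 -6.54787452]
[-5.16007708  0.96677687 -6.74153234]
[-5.59141063 -0.11722982 -5.77732096]
42.97 [ 0.4818 -0.309   0.0593] [[-0.998, 0.0, 0.068], [-0.068, -0.0, -0.998], [-0.0, -1.0, 0.0]] [-5.6  0.8 -6.3] 0.291 [-0.708  0.269  1.796  0.     1.076  0.794]
```

>>> jog_arm(plan=[0.02,0.0015,0,0,0,0.02,0.003,0,0,0,0.02,0.003,0,0,0,0.02,0.003,0,0,0,0.02,0.003,0,0,0])

```text
clock: 43.38
tcp_pos: [0.4793, -0.3092, 0.0593]
tcp_rot: [0.024, -0.707, 0.707, -0.025]
wrist_force: [-0.4, 1.1, -8.7]
opening: 0.294
```

```bash
python3 - <<'E'
from h import *
for i in range(2):
  s=manip.read_state();print(s['wrist_force']);snap('scene','x')
st()
E
```

```text
[-0.42324943  1.07494208 -8.71165227]
[ 0.72848389  1.47282746 -8.11402995]
43.48 [ 0.4793 -0.3092  0.0593] [[-0.998, 0.001, 0.068], [-0.068, -0.0, -0.998], [-0.001, -1.0, 0.001]] [ 0.7  2.  -7.7] 0.295 [-7.120e-01  2.640e-01  1.802e+00  1.000e-03  1.074e+00  7.910e-01]
```

>>> jog_arm(plan=[0.02,0,0.001,0,0,0.02,0,0.002,0,0,0.02,0,0.002,0,0,0.02,0,0.002,0,0,0.05,0,0.002,0,0,0.05,0,0.002,0,0,0.05,0,0.002,0,0,0.05,0,0.002,0,0,0.05,0,0.002,0,0,0.05,0,0.002,0,0,0.05,0,0.002,0,0])

```text
clock: 44.4
tcp_pos: [0.4786, -0.3092, 0.0571]
tcp_rot: [0.024, -0.707, 0.707, -0.024]
wrist_force: [-0.3, -0.5, 0.4]
opening: 0.568
```

```bash
python3 - <<'E'
from h import *
snap('scene','x');st()
E
```

```text
44.45 [ 0.4786 -0.3091  0.0571] [[-0.998, -0.0, 0.068], [-0.068, -0.0, -0.998], [0.0, -1.0, 0.0]] [ 0.7 -0.9 -1.5] 0.572 [-0.712  0.267  1.803 -0.     1.071  0.791]
```

Released, with no load left on the wrist. Lift straight up, clear the view, and look once.

>>> jog_arm(plan=[0.05,0,-0.02,0,0,0.05,0,-0.05,0,0,0.05,0,-0.08,0,0,0.05,0,-0.12,0,0,0.05,0,-0.16,0,0,0.05,0,-0.2,0,0,0.05,0,-0.25,0,0,0.05,0,-0.25,-0.2,0,0.05,0,-0.25,-0.2,0,0.05,0,-0.25,-0.2,0,0.05,0,-0.25,-0.2,0,0.05,0,-0.25,-0.2,0,0.05,0,-0.25,-0.2,0,0.05,0,-0.25,-0.2,0])

```text
clock: 45.62
tcp_pos: [0.4651, -0.1082, 0.3076]
tcp_rot: [0.025, -0.706, 0.707, -0.026]
wrist_force: [-0.4, -0.4, 0.3]
opening: 0.578
```

```bash
python3 - <<'E'
from h import *
snap('scene','s20');snap('side','d20');st()
a=cv2.imread('pics/s20.png')[165:315,180:400];b=cv2.imread('pics/d20.png')[115:235,275:451]
cv2.imwrite('pics/c20.png',np.vstack([cv2.resize(a,(440,300),interpolation=2),cv2.resize(b,(440,300),interpolation=2)]))
E
```

```text
45.72 [ 0.4651 -0.1101  0.3071] [[-0.998, 0.0, 0.068], [-0.068, -0.001, -0.998], [-0.0, -1.0, 0.001]] [ 0.9 -0.8 -0.9] 0.572 [-3.970e-01 -1.830e-01  1.779e+00 -1.000e-03  1.545e+00  1.105e+00]
```

View pics/c20.png

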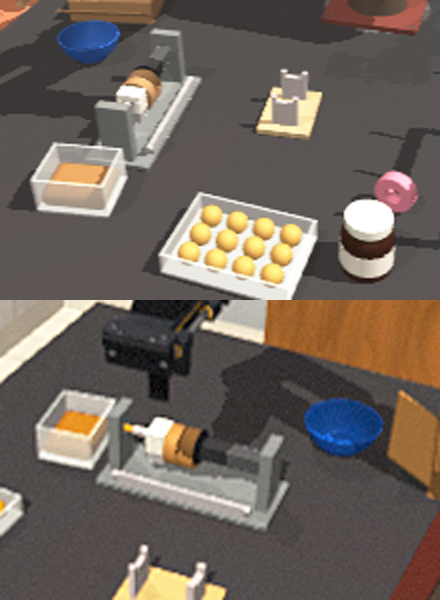

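The spindle sits level between both cheeks with two rolls and the stop on it. The bystanders are where they were, so I'm handing in.

```bash
python3 -c "
from station import manip
print(manip.hand_in())"
```

```text
the job is handed in; nothing more can be done
None
```

The dispenser is reloaded and handed in at about 46 s on the robot's clock. Two tape rolls were on the rack, with the peg nearest the robot empty. I moved both onto the spindle and slid the stop on after them. I then put the sprung tip in the far cup, pressed it in about 16–17 mm, swung the nib in behind the near cheek and released it.

**Checks that agreed:**
- **Swing:** the wrist felt no sideways contact as the nib came in behind the cheek.
- **Seating:** the push along the spindle fell to about 0 N once the nib reached its cup floor. After release the wrist carried no load.
- **Final pictures:** the scene and side views show the spindle level in both cheeks with both rolls and the stop on it. The jar, chocolates, tub and bowl look unmoved, and the pink roll and yellow spindle were left alone.

**Checks that disagreed or fell short:**
- While I carried the spindle, one camera estimate put the plunger about 3 mm low. It came from a very small patch of pixels, and a second look agreed with where I expected the tip.
- Just before insertion the far cheek hid the tip from the scene camera, so I judged the fit into the cup by wrist force alone.
- I did not measure the final plunger compression or how deep each end sits in its cup.

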